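# Load and close the tube mixer block

### The job

Load the tube mixer: move every sample tube from the blue stand into a well of the aluminium block, one to a well, fully home. Then set the white cover over the stud so that it sits seated and level on the block, and start the brass nut on the stud, backing it off until its thread drops in, and turn it clockwise until it is down on the cover's hub.

Things in the scene. Friction and masses are not known exactly. Their poses are not given: they have to be found in the camera images.
- block: fixed aluminium mixer block, 150 x 150 mm, 66 mm high; origin at the centre of its underside on the desk, z up. Its flat deck (66 mm up) has four round wells of 16 mm diameter, 58 mm deep (floor 8 mm above the desk); round them stands a raised black rim, 122 mm outside diameter, 5 mm high, over which the cover's skirt fits. A fixed steel stud stands in the centre
- stud_tip (a point): top of the fixed stud, on its axis, 139 mm above the desk (73 mm above the deck). The stud is 12 mm thick; its last 7 mm are a cone
- stud_ridge (a point): one of the stud's two short thread ridges, on the block's +x side (the other is opposite, on the -x side), 58 mm above the deck; 20.6 mm over the outsides of both, each about 45 degrees long. They form a right-hand two-start thread, 20 mm rise a full turn
- nut_c (a point): centre of the loose brass hexagon nut, 14 mm above its underside. 40 mm across flats (46 over corners), 28 mm high, standing flat, open right through; flats face its own x axis and every 60 degrees on. Right-hand two-start thread: turning clockwise (from above) drives it down. Two thread mouths open in its underside, see nut_mouth
- nut_mouth (a point): centre of one of the nut's two thread mouths, in its underside, 8.5 mm off its axis and 42 degrees clockwise (from above) of its x axis; the other is opposite. With the mouths off the stud's ridges the nut rests on the ridges, underside 61 mm above the deck. Turned back (anticlockwise) until the mouths stand over the ridges (20 degrees either way) it drops 9 mm if let down
- nut_top (a point): top of the nut on its axis, 28 mm above its underside. Once dropped in, the nut meets a stop if turned back further; turned clockwise by about a fifth of a turn it goes 3 mm further down, onto the seated cover's hub (49 mm above the deck), is snug within 20 degrees more, and stays there when let go. Forced some 30 degrees beyond first contact it rides over the thread's end and rises
- cover_hub (a point): centre of the black hub of the loose white round cover, half-way up the hub, 41 mm above the lower edge of the skirt. The hub is 40 mm across and rises 16 mm from the cover's flat top, with a 27 mm hole right through the cover for the stud
- cover_foot (a point): centre of the lower edge of the cover's skirt. The cover lies on its skirt; it is 136 mm across (128 mm inside), its flat top 33 mm above this edge. It is seated when the skirt stands on the block's deck round the rim
- stand: fixed blue tube stand, 105 x 105 mm, 36 mm high; origin at the centre of its underside. Four 13 mm holes 52 mm apart, at 26 mm either way along its x and y axes, with floors 6 mm above the desk
- well_0 (a point): mouth of one well of the block, at the deck, on the well's axis (well centres 65 mm apart)
- tube_0_c (a point): capped sample tube with a purple cap, standing upright in a hole of the stand (absent in some starts); 84 mm long, body 12 mm thick, cap 15 mm thick and 18 mm long at the top; this point is its centre, 42 mm above its foot. Home in a well its top stands 26 mm above the deck
- well_1 (a point): mouth of one well of the block, at the deck, on the well's axis (well centres 65 mm apart)
- tube_1_c (a point): capped sample tube with a purple cap, standing upright in a hole of the stand (absent in some starts); 84 mm long, body 12 mm thick, cap 15 mm thick and 18 mm long at the top; this point is its centre, 42 mm above its foot. Home in a well its top stands 26 mm above the deck
- well_2 (a point): mouth of one well of the block, at the deck, on the well's axis (well centres 65 mm apart)
- tube_2_c (a point): capped sample tube with a purple cap, standing upright in a hole of the stand (absent in some starts); 84 mm long, body 12 mm thick, cap 15 mm thick and 18 mm long at the top; this point is its centre, 42 mm above its foot. Home in a well its top stands 26 mm above the deck
- well_3 (a point): mouth of one well of the block, at the deck, on the well's axis (well centres 65 mm apart)
- tube_3_c (a point): capped sample tube with a yellow cap, standing upright in a hole of the stand (absent in some starts); 84 mm long, body 12 mm thick, cap 15 mm thick and 18 mm long at the top; this point is its centre, 42 mm above its foot. Home in a well its top stands 26 mm above the deck

How it is judged (in metres and radians):
On the way, in this order (a step that is already met when the one before it is completed fails the run):
1. every tube stands fully home in a well (z of each of tube_0_c, tube_1_c, tube_2_c, tube_3_c in the frame of block below 0.054 m and angle between each of tube_0_c, tube_1_c, tube_2_c, tube_3_c's own z axis and vertical below 0.12 rad and (horizontal distance between tube_0_c and well_0 below 0.005 m or horizontal distance between tube_0_c and well_1 below 0.005 m or horizontal distance between tube_0_c and well_2 below 0.005 m or horizontal distance between tube_0_c and well_3 below 0.005 m) and (horizontal distance between tube_1_c and well_0 below 0.005 m or horizontal distance between tube_1_c and well_1 below 0.005 m or horizontal distance between tube_1_c and well_2 below 0.005 m or horizontal distance between tube_1_c and well_3 below 0.005 m) and (horizontal distance between tube_2_c and well_0 below 0.005 m or horizontal distance between tube_2_c and well_1 below 0.005 m or horizontal distance between tube_2_c and well_2 below 0.005 m or horizontal distance between tube_2_c and well_3 below 0.005 m) and (horizontal distance between tube_3_c and well_0 below 0.005 m or horizontal distance between tube_3_c and well_1 below 0.005 m or horizontal distance between tube_3_c and well_2 below 0.005 m or horizontal distance between tube_3_c and well_3 below 0.005 m)), for 0.2 s.
2. the cover sits seated and level on the block over the tubes (all of step 1 and horizontal distance between cover_hub and block below 0.005 m and angle between cover_hub's own z axis and vertical below 0.03 rad and z of cover_hub in the frame of block below 0.1088 m), for 0.2 s.
3. the nut has dropped into the thread of the stud (horizontal distance between cover_hub and block below 0.005 m and angle between cover_hub's own z axis and vertical below 0.03 rad and z of cover_hub in the frame of block below 0.1088 m and horizontal distance between nut_c and block below 0.003 m and angle between nut_c's own z axis and vertical below 0.08 rad and z of nut_c in the frame of block below 0.1345 m), for 0.1 s.
At the end, for the whole second after the job is handed in: Every tube stands home in a well (within 4 mm of fully down, 5 mm sideways, upright within 7 degrees); the cover is seated within 1.8 mm, centred within 5 mm, level within 1.7 degrees; the nut is threaded on the stud, its underside within 1.5 mm of the hub; all at rest (all of step 2 and horizontal distance between nut_c and block below 0.003 m and angle between nut_c's own z axis and vertical below 0.08 rad and z of nut_c in the frame of block below 0.1305 m); the robot touches nothing.
Of tube_0, tube_1, tube_2, tube_3 only 3 to 4 are there at a start; the rules pass over those that are not, and their reading is None.
At some moment in a run one of cover, nut may be knocked a few centimetres aside while the robot is not near it.
It also fails if it takes over 210 s, if anything falls off the work surface, if the arm or the gripper's body presses on something with over 40 N, if the wrist force passes 120 N, or if a joint passes its speed limit or range.

### The arm

A 6-joint arm with a two-finger parallel gripper is mounted at the origin on a cart in front of the work surface, level with it; the furniture and walls round the work are solid. World frame = base frame: x ahead of the robot, y to its left, z up, the work surface at z = 0. Lengths are in mm, angles in rad, forces in N, time in s.
With the tool pointing down it reaches from about 325 to 900 mm from the base axis. Payload 6.1 kg.
Tool frame: the origin (TCP) lies at the very end of the fingers, on their centre line; the grasp point (between the pads) lies 19 mm behind it (bot.pinch_z is the distance from the TCP to the grasp point, in mm); y points along the fingers, x is the direction in which the jaws open and shut, and the axes are right-handed (so a half turn about y gives the same grasp; the last joint's range is limited). The gripper opens to 85 mm and grips with 20 to 120 N. Pads are 22 mm wide; open, the fingers measure 114 mm over their backs; the gripper's body (76 mm by 85 mm) begins 54 mm behind the grasp point. The pads swing forward as they close: fully open they stand 13 mm farther back than shut.
Start: joints at [1.118, 0.22, 1.526, -0, 1.395, -0.126], TCP at [200.632, 591.914, 231.3] pointing down, gripper open.
Joint ranges: [-2.98, 2.98], [-0.91, 2.08], [0.09, 2.57], [-1.24, 4.39], [0.2, 2.65], [-2.68, 2.68]. Speed limits (rad/s): [2.57, 2.57, 3.01, 3.14, 3.14, 3.14].

### API

Orientations are given as a unit quaternion [x, y, z, w].
In Python, from workcell import get_obs, get_image, camera_params, bot gives the robot as it stands.
- The arm moves only by the shell command python3 -m crank 'ROWS' [FORCE]. ROWS is JSON, a list that holds one entry, the list of rows, each a list of 7 numbers: the turn, a rotation vector about the tool's x, y, z in rad, then the shift along the tool's x, y, z in mm, then the closure, from -1 (fully open) to 1 (shut). In form: [[[wx, wy, wz, tx, ty, tz, jaw], ...]]. A call has 1 to 12 rows; each row shifts and turns the pose as measured when the row begins, along the tool's axes as they then stand; what a row does not reach is not made up. A row lasts 1/8 s, in which the tool goes at most 62.5 mm and 10.7 degrees, less where a joint would pass 70% of its speed; a pose out of reach is approached as far as the arm can. A call is refused whole if a number of a shift passes 62.5 or a number of a turn 0.188, either way. A call with a gripper value outside its range is refused whole. The fingers move at their own pace and stop on an object; FORCE is the grip in N (left out, the last holds). Time passes only in rows, so rows that do not move let the fingers close. It gives the time, the measured TCP pose, the force and the opening at its end, in the units of the state.
- get_obs(): the state, without advancing time (a new reading comes with each control period).
- get_image(name): name is "scene" or "top" or "wrist"; returns the picture (480x640x3 uint8, red, green, blue); there is no depth.
- camera_params(name): a dict with "intrinsics" (3x3 intrinsics, pixels), "dist" ([k1, k2, p1, p2, k3] as OpenCV has them; the pictures are not rectified), "R" (3x3) and "t" (3): a world point X has camera coordinates R X + t. Camera axes: x right, y down, z forward; pixel columns grow to the right and rows downward; lengths in mm; the calibration is good to about 2 mm. A picture is of the moment at which its call begins: read the wrist's pose just before it. camera_params takes no time and is no camera call; for the wrist camera it gives the pose at the moment of the call.
- bot.close_job(): hands the job in, once; it reports no verdict.
The state is a dict: "time": time; "joint_positions": joint angles; "qd": joint speeds; "joint_efforts": joint torques, N m; "tool_pos": TCP position; "orientation": TCP orientation; "force": force on the tool from outside, world axes, zero at the start; "wrist_torque": the same for the moment, N m; "opening": finger opening in mm.
Only numpy, scipy, OpenCV 4.12 (cv2) and the standard library are available. Lean on these libraries where they do the work, as an engineer would, in place of code of your own. Each camera call takes 0.05 s, during which the arm holds its last target. There are 200 camera calls.

## Working session

There is one attempt and no reset: what is moved stays moved. The work goes in short steps, Python scripts to look and compute and a shell command to move; the robot and the scene stay as the last step left them, time stands still between calls to the robot, and variables do not carry over. Pictures are saved under pics/ and viewed, about 12 in all and at most 16, crops included, and the job is handed in when it is done.

```bash
mkdir -p pics; ls; python3 - <<'E'
from workcell import *
import cv2,numpy as np
print(get_obs())
for n in("scene","top","wrist"):
    p=camera_params(n);print(n,p)
    cv2.imwrite(f"pics/{n}0.png",get_image(n)[:,:,::-1])
E
```

```text
pics
{'time': 0.0, 'joint_positions': array([ 1.11794265e+00,  2.21237210e-01,  1.52764130e+00,  1.27437102e-05,
        1.39471461e+00, -1.26127702e-01]), 'qd': array([ 0.00057263, -0.0003099 , -0.00132948, -0.00071599, -0.00152562,
       -0.00032854]), 'joint_efforts': array([ 1.13932383e-03, -4.96888375e+01, -3.89397275e+01, -4.48460042e-06,
        1.09368408e-02, -2.71286575e-05]), 'tool_pos': array([200.33069937, 591.36519421, 230.1764135 ]), 'orientation': array([ 0.57499444,  0.41139926, -0.41264762, -0.57432916]), 'force': array([ 0.15302189,  0.68756987, -1.03105803]), 'wrist_torque': array([ 0.00474057,  0.02222642, -0.04200108]), 'opening': 85.46227683722039}
scene {'intrinsics': array([[439.01402716,   0.        , 323.19958154],
       [  0.        , 439.01402716, 235.90184417],
       [  0.        ,   0.        ,   1.        ]]), 'dist': array([0.01430667, 0.        , 0.        , 0.        , 0.        ]), 'R': array([[ 0.65185589, -0.75806905,  0.02037686],
       [-0.47964706, -0.43295862, -0.7632074 ],
       [ 0.58738624,  0.48772754, -0.64583222]]), 't': array([-33
[... 272 characters left out ...]
 0.        ,  0.        ]), 'R': array([[ 0.00244937, -0.99998978, -0.00380046],
       [-0.99629603, -0.00211361, -0.08596362],
       [ 0.08595471,  0.00399694, -0.99629103]]), 't': array([  14.99367816,  512.55118148, 1045.77367103])}
wrist {'intrinsics': array([[353.10907744,   0.        , 319.79860993],
       [  0.        , 353.10907744, 232.82307006],
       [  0.        ,   0.        ,   1.        ]]), 'dist': array([-0.0172207,  0.       ,  0.       ,  0.       ,  0.       ]), 'R': array([[ 0.32025279,  0.94733   , -0.00200555],
       [ 0.90997987, -0.30703628,  0.27868506],
       [ 0.26339094, -0.09107468, -0.96038045]]), 't': array([-622.84953024,  -35.12916437,  380.69159446])}
```

View pics/top0.png

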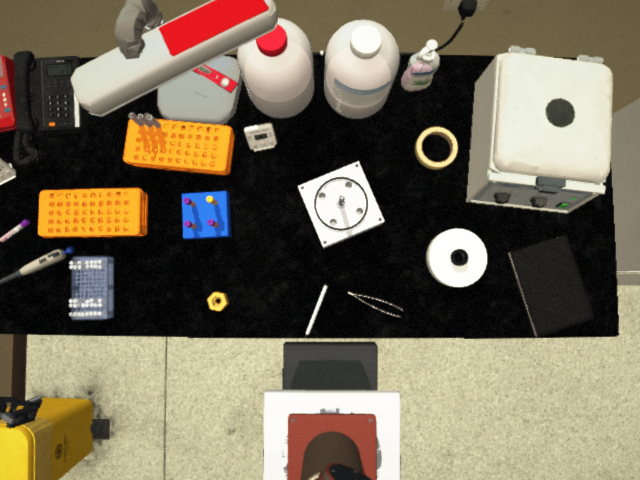

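View pics/scene0.png

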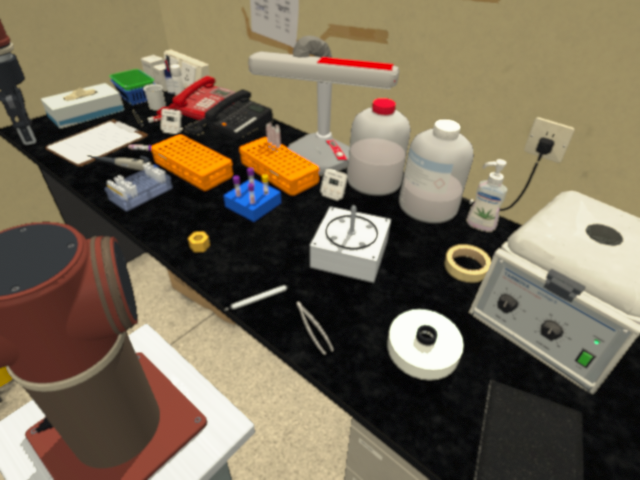

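```bash
cat > h.py <<'E'
from workcell import *
import cv2,numpy as np
from scipy.spatial.transform import Rotation as Ro
def ray(P,uv):
    uv=np.atleast_2d(np.array(uv,float))
    n=cv2.undistortPoints(uv[:,None],P["intrinsics"],P["dist"])[:,0]
    d=np.c_[n,np.ones(len(n))]@P["R"]
    return -P["R"].T@P["t"],d
def onz(P,uv,z):
    c,d=ray(P,uv); return (c+d*((z-c[2])/d[:,2:]))[:,:2]
def proj(P,X):
    return cv2.projectPoints(np.atleast_2d(np.array(X,float)),cv2.Rodrigues(P["R"])[0],P["t"],P["intrinsics"],P["dist"])[0][:,0]
def blobs(m,lo=20,hi=1e9):
    m=cv2.morphologyEx(m.astype(np.uint8),cv2.MORPH_OPEN,np.ones((2,2)))
    c=cv2.findContours(m,cv2.RETR_EXTERNAL,cv2.CHAIN_APPROX_NONE)[0]
    return [k for k in c if lo<cv2.contourArea(k)<hi]
def snap(n,f=None):
    P=camera_params(n); im=get_image(n)
    if f: cv2.imwrite(f"pics/{f}.png",im[:,:,::-1])
    return P,im
def plan(x,y,z,yaw=None):
    """rows to go there: shift in tool axes, turn about tool y so that the jaw axis stands at yaw deg (mod 180)"""
    o=get_obs(); R=Ro.from_quat(o["orientation"]).as_matrix()
    cy=np.degrees(np.arctan2(R[1,0],R[0,0]))
    s=R.T@(np.array([x,y,z])-o["tool_pos"])
    print("t %.2f"%o["time"],"pos",o["tool_pos"].round(1),"yaw %.1f"%cy,"F",o["force"].round(1),"open %.1f"%o["opening"],"q6 %.2f"%o["joint_positions"][5])
    # tilt error as a rotation in tool axes
    yd=R.T@np.array([0,0,-1.]); t=np.cross([0,1,0],yd)
    print("  tilt fix",t.round(4),"shift",s.round(1),"rows>=%.1f"%(np.linalg.norm(s)/62.5))
    if yaw is not None:
        d=(yaw-cy+90)%180-90; print("  turn wy total %.3f (deg %.1f), or %.3f"%(-np.radians(d),d,-np.radians(d-np.sign(d)*180)))
E
python3 - <<'E'
from h import *
P=camera_params("top"); im=cv2.imread("pics/top0.png"); hsv=cv2.cvtColor(im,cv2.COLOR_BGR2HSV)
H,S,V=[hsv[:,:,i].astype(int) for i in range(3)]
def box(u0,v0,u1,v1):
    m=np.zeros(im.shape[:2],bool); m[v0:v1,u0:u1]=1; return m
cen=lambda k:cv2.minEnclosingCircle(k)[0]
b=box(170,180,245,245)
for nm,m in(("purple",b&(H>135)&(H<170)&(S>80)),("yel",b&(H>15)&(H<35)&(S>120))):
    for k in blobs(m,4): print(nm,cv2.contourArea(k),cen(k),onz(P,[cen(k)],85))
k=max(blobs(b&(H>100)&(H<135)&(S>100)),key=cv2.contourArea); r=cv2.minAreaRect(k);print("stand",r,onz(P,cv2.boxPoints(r),36))
k=max(blobs(box(200,285,235,320)&(H>15)&(H<35)&(S>100)),key=cv2.contourArea);print("nut",cen(k),onz(P,[cen(k)],20))
k=max(blobs(box(415,220,500,295)&(V>120)),key=cv2.contourArea);e=cv2.fitEllipse(k);print("cover",e,onz(P,[e[0]],30))
k=max(blobs(box(290,155,392,255)&(V>100)),key=cv2.contourArea);r=cv2.minAreaRect(k);c=onz(P,cv2.boxPoints(r),66);print("block",r,c,c.mean(0),np.degrees(np.arctan2(*(c[1]-c[0])[::-1])))
W=camera_params("wrist");o=get_obs();R=Ro.from_quat(o["orientation"]).as_matrix();print(R.round(2));c=-W["R"].T@W["t"]
print("cam in tool",R.T@(c-o["tool_pos"]),(W["R"]@R).round(2))
plan(400,300,300,0)
E
```

```text
purple 27.5 (188.85293579101562, 224.6764678955078) [[534.97163037 319.7773727 ]]
purple 23.0 (212.0, 223.5) [[537.64968877 267.89415841]]
purple 24.0 (188.0, 202.0) [[585.91973458 323.25902366]]
yel 24.5 (211.0, 200.0) [[590.37595294 271.50282589]]
stand ((206.39300537109375, 215.78793334960938), (48.77981948852539, 51.46208953857422), 86.42366790771484) [[615.2936602  360.15557849]
 [622.70506064 238.71758855]
 [508.40355962 229.13382631]
 [500.64927687 349.2955107 ]]
nut (218.43577575683594, 301.912841796875) [[361.50763208 265.32441788]]
cover ((457.70965576171875, 258.3174743652344), (58.22172927856445, 60.0509033203125), 106.23756408691406) [[ 463.8625699  -291.00031751]]
block ((341.80181884765625, 204.624267578125), (68.0769271850586, 67.92308044433594), 67.38013458251953) [[ 625.13598778   80.23770063]
 [ 685.90154146  -62.2456916 ]
 [ 541.73849143 -120.49382375]
 [ 482.57055719   20.44919971]] [583.83664447 -20.51315375] -66.90298156466304
[[ 0.32 -0.   -0.95]
 [ 0.95 -0.    0.32]
 [-0.   -1.    0.  ]]
cam in tool [  -1.14999306 -143.84405536   72.81399046] [[ 1.    0.    0.  ]
 [ 0.   -0.28 -0.96]
 [ 0.    0.96 -0.28]]
t 0.15 pos [200.4 591.5 230.4] yaw 71.3 F [-0.9  0.1 -0.2] open 85.7 q6 -0.13
  tilt fix [-0.0002  0.     -0.0016] shift [-212.1  -69.3 -282.6] rows>=5.8
  turn wy total 1.244 (deg -71.3), or -1.898
```

View pics/wrist0.png

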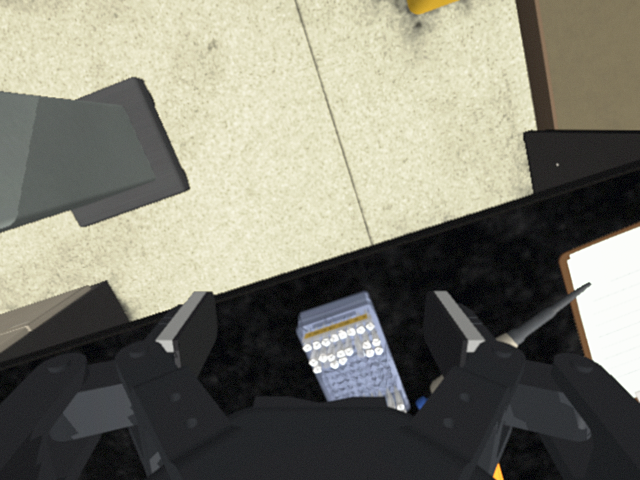

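```bash
python3 -m crank '[[[0,0,0,-24.4,-1,-51,-1],[0,0,0,-24.4,-1,-51,-1],[0,0,0,-24.4,-1,-51,-1],[0,0,0,-24.4,-1,-51,-1],[0,0,0,-24.4,-1,-51,-1],[0,0,0,-24.4,-1,-51,-1],[0,0,0,-24.4,-1,-51,-1],[0,0,0,-24.4,-1,-51,-1],[0,0,0,-24.4,-1,-51,-1]]]'
python3 -m crank '[[[0,0.168,0,0,0,0,-1],[0,0.168,0,0,0,0,-1],[0,0.168,0,0,0,0,-1],[0,0.168,0,0,0,0,-1],[0,0.168,0,0,0,0,-1],[0,0.168,0,0,0,0,-1],[0,0.168,0,0,0,0,-1],[0,0,0,0,0,0,-1]]]'
python3 - <<'E'
from h import *
plan(565,236,240,3.5)
P,im=snap("wrist","w1")
hsv=cv2.cvtColor(im,cv2.COLOR_RGB2HSV);H,S,V=[hsv[:,:,i].astype(int) for i in range(3)]
for nm,m in(("purple",(H>135)&(H<170)&(S>80)),("yel",(H>22)&(H<35)&(S>120))):
    for k in blobs(m,60): print(nm,cv2.contourArea(k),cv2.minAreaRect(k))
E
```

```text
time: 1.27
tool_pos: [571.9, 228.6, 236.7]
orientation: [-0.573, -0.413, 0.416, 0.573]
force: [0.3, 0.5, -0.3]
opening: 85.7
time: 2.28
tool_pos: [573.7, 222.6, 232.4]
orientation: [0.709, 0.008, -0.015, -0.705]
force: [-0.1, -0.4, -0.6]
opening: 85.6
t 2.27 pos [573.7 222.6 232.4] yaw 1.8 F [-0.1 -0.4 -0.6] open 85.6 q6 0.21
  tilt fix [ 0.0045  0.     -0.0099] shift [-8.3 -7.6 13.7] rows>=0.3
  turn wy total -0.029 (deg 1.7), or 3.112
purple 248.0 ((283.0, 158.0), (18.0, 18.0), 90.0)
purple 290.0 ((279.5, 90.0), (20.0, 19.0), 90.0)
purple 279.5 ((347.0, 87.0), (20.0, 18.0), 90.0)
yel 205.5 ((347.2500305175781, 156.25001525878906), (16.26345443725586, 15.55634880065918), 45.0)
yel 21767.0 ((507.11041259765625, 90.09729766845703), (127.36920928955078, 211.20777893066406), 12.030595779418945)
```

View pics/w1.png

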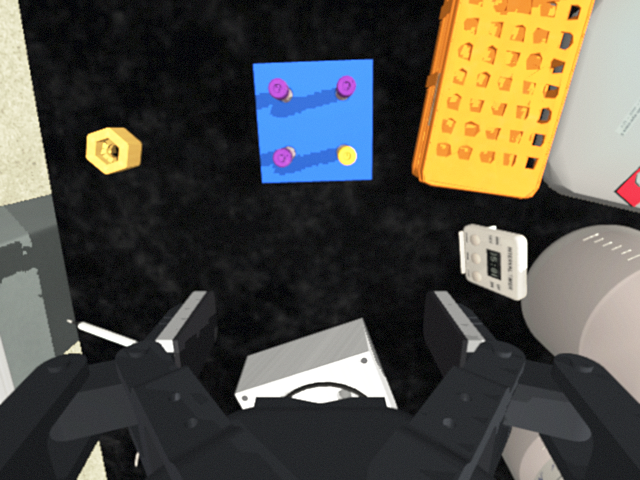

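```bash
python3 - <<'E'
from h import *
P=camera_params("wrist"); im=cv2.imread("pics/w1.png")[:,:,::-1]
t=onz(P,[[283,158],[279.5,90],[347,87],[347,155.5]],88);print(t,t.mean(0))
hsv=cv2.cvtColor(im,cv2.COLOR_RGB2HSV);H,S,V=[hsv[:,:,i].astype(int) for i in range(3)]
m=(H>100)&(H<130)&(S>120); m[300:]=0
k=max(blobs(m),key=cv2.contourArea);r=cv2.boxPoints(cv2.minAreaRect(k));c=onz(P,r,36);print("stand",c,c.mean(0))
k=max(blobs(m*0+((H>15)&(H<32)&(S>100)&(np.arange(640)<160))),key=cv2.contourArea)
print("nut",cv2.boundingRect(k),onz(P,[cv2.minEnclosingCircle(k)[0]],20))
E
```

```text
[[538.80790189 269.81263144]
 [535.83498284 320.73058242]
 [587.11093013 324.56376462]
 [589.94205894 273.57794305]] [562.92396845 297.17123038]
stand [[505.57446928 347.97666392]
 [612.41808191 354.46575515]
 [624.33170147 246.53125796]
 [507.32868377 238.67668882]] [562.41323411 296.91259146]
nut (86, 127, 58, 49) [[363.23571745 266.9575666 ]]
```

```bash
python3 -m crank '[[[0,-0.035,0,8,0,25,0.3],[0,0,0,8,35,26,0.3],[0,0,0,0,35,0,0.3],[0,0,0,0,30,0,0.3],[0,0,0,0,0,0,0.3]]]'
python3 -c "
from h import *
plan(589.9,273.6,62,3.8)"
```

```text
time: 2.95
tool_pos: [586.8, 275.5, 129.9]
orientation: [0.708, 0.028, -0.034, -0.705]
force: [0.4, 0.0, 0.5]
opening: 30.0
t 2.95 pos [586.8 275.5 129.9] yaw 5.0 F [0.4 0.  0.5] open 30.0 q6 0.23
  tilt fix [ 0.0037  0.     -0.0088] shift [ 3.5 67.9 -1.9] rows>=1.1
  turn wy total 0.021 (deg -1.2), or -3.120
```

```bash
python3 -m crank '[[[0.004,0.02,-0.009,3.5,0,-1.9,0.3],[0,0,0,0,34,0,0.3],[0,0,0,0,34,0,0.3],[0,0,0,0,0,0,0.3],[0,0,0,0,0,0,1],[0,0,0,0,0,0,1],[0,0,0,0,0,0,1]]]' 40
python3 -c "
from h import *
plan(589.9,273.6,62,3.8)"
python3 -m crank '[[[0,0,0,0,-40,0,1],[0,0,0,0,-40,0,1],[0,0,0,0,-40,0,1],[0,0,0,0,-30,0,1],[0,0,0,0,0,0,1]]]'
python3 -c "
from h import *
plan(607,-75,220,23)"
```

```text
time: 3.82
tool_pos: [595.8, 275.2, 73.9]
orientation: [-0.705, -0.028, 0.02, 0.708]
force: [-3.1, 0.7, -1.1]
opening: 13.5
t 3.83 pos [595.8 275.2  73.9] yaw 3.9 F [-3.1  0.7 -1.1] open 13.5 q6 0.24
  tilt fix [-0.0043  0.      0.0112] shift [-6.1 11.9 -1.2] rows>=0.2
  turn wy total 0.002 (deg -0.1), or -3.140
time: 4.45
tool_pos: [600.4, 275.4, 239.1]
orientation: [-0.703, -0.035, 0.013, 0.71]
force: [0.2, 0.9, -0.4]
opening: 13.6
t 4.45 pos [600.4 275.4 239.1] yaw 3.9 F [ 0.2  0.9 -0.4] open 13.6 q6 0.24
  tilt fix [-0.0083  0.      0.0324] shift [ -17.7   15.6 -350.2] rows>=5.6
  turn wy total -0.334 (deg 19.1), or 2.808
```

```bash
python3 -m crank '[[[-0.008,0,0.03,-3,3,-58,1],[0,0,0,-3,3,-58,1],[0,0,0,-3,3,-58,1],[0,0,0,-3,3,-58,1],[0,0,0,-3,3,-58,1],[0,0,0,-3,0,-55,1],[0,-0.167,0,0,0,0,1],[0,-0.167,0,0,0,0,1],[0,0,0,0,0,0,1],[0,0,0,0,0,0,1]]]'
python3 - <<'E'
from h import *
plan(607,-75,220,23)
P,im=snap("wrist","w2")
np.savez("w2.npz",**P)
E
```

```text
time: 5.7
tool_pos: [608.2, -82.1, 219.1]
orientation: [0.693, 0.146, -0.139, -0.692]
force: [-0.4, 0.5, -0.7]
opening: 13.5
t 5.70 pos [608.2 -82.1 219.1] yaw 23.3 F [-0.4  0.5 -0.7] open 13.5 q6 -0.67
  tilt fix [ 0.0044 -0.      0.0092] shift [ 1.7 -0.9  7. ] rows>=0.1
  turn wy total 0.005 (deg -0.3), or -3.136
```

View pics/w2.png

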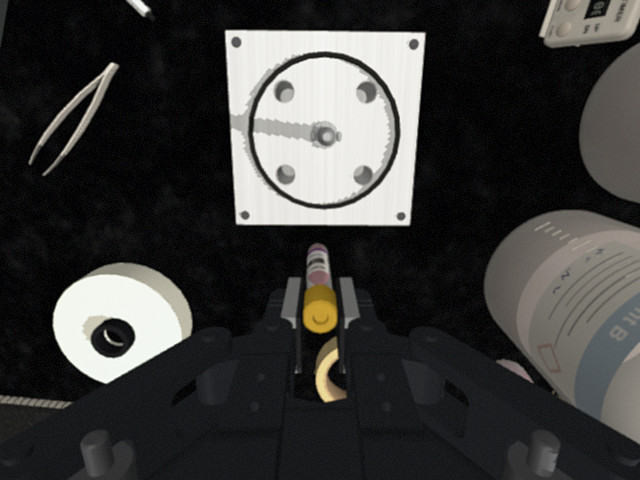

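```bash
python3 - <<'E'
from h import *
P=dict(np.load("w2.npz")); im=cv2.imread("pics/w2.png"); g=cv2.cvtColor(im,cv2.COLOR_BGR2GRAY)
m=g>130; m[240:]=0; m[:,:215]=0; m[:,440:]=0
k=max(blobs(m),key=cv2.contourArea); 
r=cv2.approxPolyDP(cv2.convexHull(k),8,True)[:,0].astype(float);c=onz(P,r,66);print("corners",r.tolist(),c.round(1).tolist(),c.mean(0));
for a,b in zip(c,np.roll(c,-1,0)): print(np.linalg.norm(b-a).round(1),np.degrees(np.arctan2(*(b-a)[::-1])).round(1)%90)
d=(g<60);d[:45]=0;d[215:]=0;d[:,:240]=0;d[:,405:]=0
k=max(blobs(d,5),key=lambda k:cv2.boundingRect(k)[2]);e=cv2.fitEllipse(k);print("rim",e,onz(P,[e[0]],71))
w=onz(P,[[284,92],[366,92],[363,174],[285,174]],66);print("wells",w,w.mean(0))
print("stud",onz(P,[[326,135]],139))
E
```

```text
corners [[227.0, 31.0], [425.0, 34.0], [410.0, 225.0], [237.0, 224.0]] [[486.7, 21.0], [624.6, 78.7], [683.2, -59.3], [544.4, -117.9]] [584.74940582 -19.35529523]
149.5 22.7
149.9 23.0
150.7 22.900000000000006
150.4 22.599999999999994
rim ((324.7015075683594, 130.87646484375), (149.3928985595703, 154.88156127929688), 2.972637414932251) [[583.13388861 -16.40781604]]
wells [[542.1336807   -2.08377653]
 [601.27371236  23.52426899]
 [626.53830108 -35.5015815 ]
 [566.67423047 -61.28881888]] [584.15498115 -18.83747698]
stud [[583.32306835 -18.51395417]]
```

```bash
python3 - <<'E'
from h import *
P=dict(np.load("w2.npz")); im=cv2.imread("pics/w2.png"); h=cv2.cvtColor(im,cv2.COLOR_BGR2HSV)
m=(h[:,:,0]>18)&(h[:,:,0]<32)&(h[:,:,1]>150);m[:280]=0;m[335:]=0;m[:,:295]=0;m[:,345:]=0
k=max(blobs(m),key=cv2.contourArea);print(cv2.boundingRect(k))
o=get_obs();R=Ro.from_quat(o["orientation"]).as_matrix()
for uv,z in(((320,317),235),((317,247),151)):
    p=onz(P,[uv],z)[0];print(R.T@(np.r_[p,z]-o["tool_pos"]))
plan(601.9,23.6,220,22.8)
E
```

```text
(303, 286, 36, 50)
[ -2.01938144 -15.92042262  -1.52214344]
[-3.94245331 68.05847063  0.28870399]
t 5.75 pos [608.2 -82.  219.1] yaw 23.3 F [-0.6  1.  -0.3] open 13.4 q6 -0.67
  tilt fix [ 0.0044 -0.      0.009 ] shift [36.1 -1.  99.4] rows>=1.7
  turn wy total 0.010 (deg -0.5), or -3.132
```

```bash
python3 -m crank '[[[0.004,0.01,0.009,19.5,0,49.5,1],[0,0,0,19.5,0,49.5,1],[0,0,0,0,0,0,1],[0,0,0,0,36,0,1],[0,0,0,0,36,0,1],[0,0,0,0,0,0,1],[0,0,0,0,0,0,1]]]'
python3 - <<'E'
from h import *
plan(605,24.9,146,22.8)
P,im=snap("wrist")
cv2.imwrite("pics/w3.png",cv2.resize(im[100:400,180:460,::-1],None,fx=2,fy=2))
E
```

```text
time: 6.62
tool_pos: [607.8, 26.5, 148.1]
orientation: [0.695, 0.138, -0.134, -0.693]
force: [0.9, 0.1, 0.9]
opening: 13.3
t 6.62 pos [607.8  26.5 148.1] yaw 22.2 F [0.9 0.1 0.9] open 13.3 q6 -0.47
  tilt fix [ 0.0045 -0.      0.0047] shift [-3.2  2.1 -0.5] rows>=0.1
  turn wy total -0.010 (deg 0.6), or 3.131
```

View pics/w3.png

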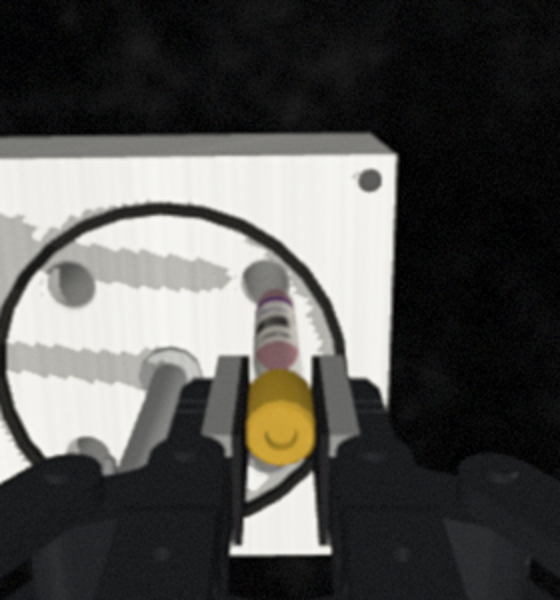

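```bash
python3 - <<'E'
from h import *
P=camera_params("wrist");o=get_obs();R=Ro.from_quat(o["orientation"]).as_matrix()
for n,uv,z in(("foot end",(317.5,248),80),("well",(312,239),66),("well2",(215.5,242),66),("cap",(320.3,316),164)):
    p=onz(P,[uv],z)[0];print(n,p,R.T@(np.r_[p,z]-o["tool_pos"]))
E
```

```text
foot end [604.69177913  24.75369308] [-3.61904108 67.90369246 -0.28677132]
well [600.65881869  24.79253277] [-7.39868557 81.88054087  1.33442402]
well2 [541.46817224  -1.65652855] [-72.19536231  81.60716436  -0.76353234]
cap [606.06674643  25.01025444] [ -1.8831555  -16.08756066  -0.92900134]
```

```bash
python3 -m crank '[[[0.004,0,0.005,-3.6,0,2,1],[0,0,0,0,0,0,1],[0,0,0,0,15,0,1],[0,0,0,0,0,0,1]]]'
python3 -c "
from h import *
plan(604.5,27,84,22.8)"
```

```text
time: 7.18
tool_pos: [605.1, 26.5, 135.5]
orientation: [0.695, 0.137, -0.134, -0.693]
force: [-1.1, 0.3, -1.1]
opening: 13.3
t 7.17 pos [605.1  26.5 135.5] yaw 22.2 F [-1.1  0.3 -1.1] open 13.3 q6 -0.47
  tilt fix [ 0.0025 -0.      0.0038] shift [-0.5 51.5  0.8] rows>=0.8
  turn wy total -0.011 (deg 0.6), or 3.131
```

```bash
python3 -m crank '[[[0,0,0,-0.6,15,0.5,1],[0,0,0,0,15,0,1],[0,0,0,0,0,0,1]]]'
python3 -m crank '[[[0,0,0,0,12,0,1],[0,0,0,0,10,0,1],[0,0,0,0,0,0,1],[0,0,0,0,0,0,0.3],[0,0,0,0,0,0,0.3],[0,0,0,0,0,0,0.3]]]'
python3 -c "
from h import *
plan(604.5,27,84,22.8)
P,im=snap('wrist')
cv2.imwrite('pics/w4.png',cv2.resize(im[100:400,180:460,::-1],None,fx=2,fy=2))"
```

```text
time: 7.55
tool_pos: [605.7, 26.3, 105.8]
orientation: [0.695, 0.138, -0.134, -0.693]
force: [-0.9, -0.9, 0.0]
opening: 13.5
time: 8.3
tool_pos: [606.6, 26.4, 82.6]
orientation: [0.695, 0.139, -0.133, -0.693]
force: [-0.4, -0.1, -0.0]
opening: 29.8
t 8.30 pos [606.6  26.4  82.6] yaw 22.2 F [-0.4 -0.1 -0. ] open 29.8 q6 -0.47
  tilt fix [ 0.0046 -0.      0.007 ] shift [-1.7 -1.4  1.4] rows>=0.0
  turn wy total -0.011 (deg 0.6), or 3.131
```

View pics/w4.png

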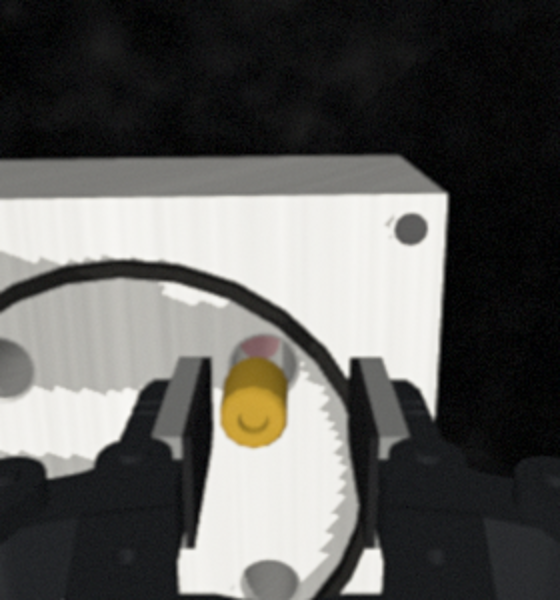

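```bash
python3 -m crank '[[[0,0,0,0,-40,0,0.3],[0,0,0,0,-40,0,0.3],[0,0,0,0,-40,0,0.3],[0.004,-0.01,0.007,16,0,47,0.3],[0,0,0,16,0,47,0.3],[0,0,0,16,0,47,0.3],[0,0,0,16,0,47,0.3],[0,0,0,16,0,47,0.3],[0,0,0,16,0,47,0.3],[0,0,0,0,30,0,0.3],[0,0,0,0,30,0,0.3],[0,0,0,0,0,0,0.3]]]'
python3 -c "
from h import *
plan(589,324.6,68,22.8)"
```

```text
time: 9.85
tool_pos: [588.0, 334.6, 150.4]
orientation: [-0.693, -0.143, 0.135, 0.694]
force: [0.0, -0.1, 0.7]
opening: 29.9
t 9.85 pos [588.  334.6 150.4] yaw 22.7 F [ 0.  -0.1  0.7] open 29.9 q6 0.01
  tilt fix [ 0.0014 -0.      0.0106] shift [-3.8 82.4 -9.5] rows>=1.3
  turn wy total -0.002 (deg 0.1), or 3.140
```

```bash
python3 -m crank '[[[0.001,0,0.011,-3.8,0,-9.5,0.3],[0,0,0,0,23,0,0.3],[0,0,0,0,23,0,0.3],[0,0,0,0,0,0,0.3]]]'
python3 -c "
from h import *
plan(589,324.6,68,22.8)"
```

```text
time: 10.35
tool_pos: [590.9, 322.8, 106.1]
orientation: [-0.693, -0.14, 0.137, 0.694]
force: [-0.1, 0.6, 1.0]
opening: 30.0
t 10.35 pos [590.9 322.8 106.1] yaw 22.6 F [-0.1  0.6  1. ] open 30.0 q6 -0.01
  tilt fix [ 0.0005 -0.      0.0048] shift [-1.2 38.1  2.4] rows>=0.6
  turn wy total -0.004 (deg 0.2), or 3.138
```

```bash
python3 -m crank '[[[0,0,0.005,-2,0,2.4,0.3],[0,0,0,0,19,0,0.3],[0,0,0,0,19,0,0.3],[0,0,0,0,0,0,0.3],[0,0,0,0,0,0,1],[0,0,0,0,0,0,1],[0,0,0,0,0,0,1]]]' 40
python3 -c "
from h import *
plan(589,324.6,68,22.8)"
python3 -m crank '[[[0,0,0,0,-38,0,1],[0,0,0,0,-38,0,1],[0,0,0,0,-38,0,1],[0,0,0,0,-38,0,1],[0,0,0.02,-28,0,-47,1],[0,0,0,-28,0,-47,1],[0,0,0,-28,0,-47,1],[0,0,0,-28,0,-47,1],[0,0,0,-28,0,-47,1],[0,0,0,-28,0,-47,1],[0,0,0,0,0,0,1],[0,0,0,0,0,0,1]]]'
python3 -c "
from h import *
plan(544.2,-0.6,150,22.8)"
```

```text
time: 11.22
tool_pos: [589.6, 324.9, 67.9]
orientation: [-0.693, -0.139, 0.137, 0.694]
force: [-0.8, -0.6, 0.5]
opening: 13.6
t 11.22 pos [589.6 324.9  67.9] yaw 22.6 F [-0.8 -0.6  0.5] open 13.6 q6 -0.01
  tilt fix [ 0.0004 -0.      0.0033] shift [-0.6 -0.1 -0. ] rows>=0.0
  turn wy total -0.004 (deg 0.2), or 3.137
time: 12.72
tool_pos: [543.1, -8.7, 231.8]
orientation: [0.695, 0.137, -0.14, -0.691]
force: [-0.0, -0.3, -0.1]
opening: 13.4
t 12.72 pos [543.1  -8.7 231.8] yaw 22.6 F [-0.  -0.3 -0.1] open 13.4 q6 -0.55
  tilt fix [ 0.0045  0.     -0.0051] shift [ 4.5 81.7  7.4] rows>=1.3
  turn wy total -0.003 (deg 0.2), or 3.139
```

```bash
python3 -m crank '[[[0.004,0,-0.005,4.5,0,7.4,1],[0,0,0,0,41,0,1],[0,0,0,0,41,0,1],[0,0,0,0,0,0,1],[0,0,0,0,0,0,1]]]'
python3 -c "
from h import *
plan(544.2,-0.6,135,22.8)
P,im=snap('wrist')
cv2.imwrite('pics/w5.png',cv2.resize(im[100:400,180:460,::-1],None,fx=2,fy=2))"
```

```text
time: 13.35
tool_pos: [547.2, 8.0, 150.8]
orientation: [-0.692, -0.144, 0.14, 0.693]
force: [0.5, -0.5, 0.9]
opening: 13.6
t 13.35 pos [547.2   8.  150.8] yaw 23.1 F [ 0.5 -0.5  0.9] open 13.6 q6 -0.54
  tilt fix [ 0.0004 -0.      0.0055] shift [-6.2 15.7 -6.7] rows>=0.3
  turn wy total 0.006 (deg -0.3), or -3.136
```

View pics/w5.png

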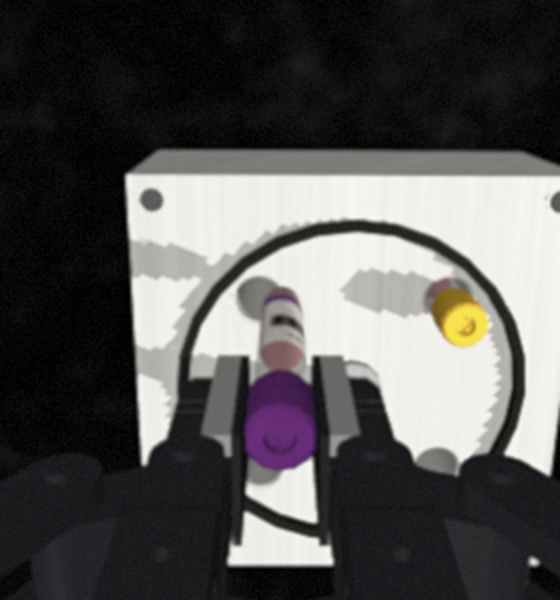

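```bash
python3 - <<'E'
from h import *
P=camera_params("wrist");o=get_obs();R=Ro.from_quat(o["orientation"]).as_matrix()
for n,uv,z in(("foot end",(321.5,246),89),("well",(309,248.5),66)):
    p=onz(P,[uv],z)[0];print(n,p,R.T@(np.r_[p,z]-o["tool_pos"]))
E
```

```text
foot end [544.96424316  10.56665786] [-1.13564995 61.63311078  3.17353422]
well [541.027537    -1.36999938] [-9.56415806 84.59093487 -6.25408508]
```

```bash
python3 -m crank '[[[0,0,0.005,-7.5,0,-6.2,1],[0,0,0,0,0,0,1],[0,0,0,0,0,0,1]]]'
python3 -c "
from h import *
plan(543.4,-1,80,22.8)"
```

```text
time: 13.78
tool_pos: [544.4, -1.5, 154.4]
orientation: [0.694, 0.144, -0.14, -0.692]
force: [-0.5, 0.0, -0.3]
opening: 13.3
t 13.78 pos [544.4  -1.5 154.4] yaw 23.1 F [-0.5  0.  -0.3] open 13.3 q6 -0.55
  tilt fix [ 0.0033 -0.      0.0049] shift [-1.1 74.4  1.1] rows>=1.2
  turn wy total 0.006 (deg -0.3), or -3.136
```

```bash
python3 -m crank '[[[0.003,0,0.005,-2,15,1,1],[0,0,0,0,15,0,1],[0,0,0,0,0,0,1]]]'
python3 -c "
from h import *
plan(543.4,-1,80,22.8)"
python3 -m crank '[[[0,0,0,0,13,0,1],[0,0,0,0,13,0,1],[0,0,0,0,0,0,1],[0,0,0,0,0,0,1]]]'
python3 -c "
from h import *
plan(543.4,-1,80,22.8)"
```

```text
time: 14.15
tool_pos: [541.8, -1.5, 122.0]
orientation: [0.693, 0.141, -0.142, -0.693]
force: [-1.1, -0.5, -0.9]
opening: 13.0
t 14.15 pos [541.8  -1.5 122. ] yaw 23.1 F [-1.1 -0.5 -0.9] open 13.0 q6 -0.55
  tilt fix [-0.0001  0.     -0.0006] shift [ 1.7 42.  -0.1] rows>=0.7
  turn wy total 0.005 (deg -0.3), or -3.136
time: 14.65
tool_pos: [541.9, -1.6, 93.6]
orientation: [0.693, 0.141, -0.142, -0.693]
force: [-0.6, -0.4, 0.8]
opening: 13.8
t 14.65 pos [541.9  -1.6  93.6] yaw 23.1 F [-0.6 -0.4  0.8] open 13.8 q6 -0.55
  tilt fix [-0.0002  0.     -0.0011] shift [ 1.7 13.6 -0.1] rows>=0.2
  turn wy total 0.005 (deg -0.3), or -3.136
```

```bash
python3 -m crank '[[[0,0,0,1,12,0,1],[0,0,0,0,0,0,1],[0,0,0,0,0,0,0.3],[0,0,0,0,0,0,0.3],[0,0,0,0,0,0,0.3],[0,0,0,0,-40,0,0.3],[0,0,0,0,-40,0,0.3],[0,0,0,0,-40,0,0.3]]]'
python3 -m crank '[[[0,0,0,20,0,49.5,0.3],[0,0,0,20,0,49.5,0.3],[0,0,0,20,0,49.5,0.3],[0,0,0,20,0,49.5,0.3],[0,0,0,20,0,49.5,0.3],[0,0,0,20,0,49.5,0.3],[0,0,0,0,30,0,0.3],[0,0,0,0,30,0,0.3],[0,0,0,0,0,0,0.3],[0,0,0,0,0,0,0.3]]]'
python3 -c "
from h import *
plan(537,320.7,68,22.8)"
```

```text
time: 15.65
tool_pos: [540.2, -0.7, 200.6]
orientation: [-0.692, -0.139, 0.145, 0.694]
force: [0.5, -0.7, 0.6]
opening: 29.9
time: 16.9
tool_pos: [540.0, 330.6, 149.9]
orientation: [-0.693, -0.144, 0.137, 0.693]
force: [-0.3, -0.1, -0.0]
opening: 29.7
t 16.90 pos [540.  330.6 149.9] yaw 23.0 F [-0.3 -0.1 -0. ] open 29.7 q6 0.02
  tilt fix [ 0.0009 -0.      0.01  ] shift [-7.4 81.9 -7.8] rows>=1.3
  turn wy total 0.003 (deg -0.2), or -3.138
```

```bash
python3 -m crank '[[[0.001,0,0.01,-7.4,0,-7.8,0.3],[0,0,0,0,23,0,0.3],[0,0,0,0,23,0,0.3],[0,0,0,0,0,0,0.3]]]'
python3 -c "
from h import *
plan(537,320.7,68,22.8)"
```

```text
time: 17.4
tool_pos: [539.6, 318.5, 109.6]
orientation: [-0.693, -0.143, 0.138, 0.693]
force: [0.6, -0.5, -0.6]
opening: 29.9
t 17.40 pos [539.6 318.5 109.6] yaw 22.9 F [ 0.6 -0.5 -0.6] open 29.9 q6 0.01
  tilt fix [ 0.0003 -0.      0.0075] shift [-1.9 41.6  3. ] rows>=0.7
  turn wy total 0.001 (deg -0.1), or -3.140
```

```bash
python3 -m crank '[[[0,0,0.007,-2.5,0,3,0.3],[0,0,0,0,21,0,0.3],[0,0,0,0,20.5,0,0.3],[0,0,0,0,0,0,0.3],[0,0,0,0,0,0,1],[0,0,0,0,0,0,1],[0,0,0,0,0,0,1]]]' 40
python3 -c "
from h import *
plan(537,320.7,68,22.8)"
python3 -m crank '[[[0,0,0,0,-38,0,1],[0,0,0,0,-38,0,1],[0,0,0,0,-38,0,1],[0,0,0,0,-38,0,1],[0,0,0.02,-17,0,-51,1],[0,0,0,-17,0,-51,1],[0,0,0,-17,0,-51,1],[0,0,0,-17,0,-51,1],[0,0,0,-17,0,-51,1],[0,0,0,-17,0,-51,1],[0,0,0,-17,0,-51,1],[0,0,0,0,0,0,1]]]'
python3 -c "
from h import *
plan(568,-61.2,150,22.8)"
```

```text
time: 18.27
tool_pos: [538.3, 320.9, 69.4]
orientation: [-0.693, -0.142, 0.138, 0.693]
force: [0.1, 0.8, 0.5]
opening: 13.1
t 18.27 pos [538.3 320.9  69.4] yaw 22.9 F [0.1 0.8 0.5] open 13.1 q6 0.01
  tilt fix [ 0.0003 -0.      0.0052] shift [-1.2  1.4  0.3] rows>=0.0
  turn wy total 0.001 (deg -0.1), or -3.141
time: 19.77
tool_pos: [569.7, -64.8, 232.4]
orientation: [0.695, 0.14, -0.142, -0.691]
force: [0.8, 0.7, -0.0]
opening: 13.5
t 19.77 pos [569.7 -64.8 232.4] yaw 23.0 F [ 0.8  0.7 -0. ] open 13.5 q6 -0.65
  tilt fix [ 0.0044  0.     -0.0043] shift [ 0.2 82.4  4.3] rows>=1.3
  turn wy total 0.004 (deg -0.2), or -3.137
```

```bash
python3 -m crank '[[[0.004,0,-0.004,0,0,3,1],[0,0,0,0,41,0,1],[0,0,0,0,38,0,1],[0,0,0,0,0,0,1],[0,0,0,0,0,0,1]]]'
python3 -c "
from h import *
plan(568,-61.2,150,22.8)"
```

```text
time: 20.4
tool_pos: [569.9, -56.3, 155.0]
orientation: [-0.692, -0.145, 0.141, 0.693]
force: [-1.0, 0.0, 0.2]
opening: 13.4
t 20.40 pos [569.9 -56.3 155. ] yaw 23.3 F [-1.   0.   0.2] open 13.4 q6 -0.65
  tilt fix [ 0.0008 -0.      0.0048] shift [-3.7  4.9 -3.7] rows>=0.1
  turn wy total 0.009 (deg -0.5), or -3.132
```

```bash
python3 -m crank '[[[0,0.008,0.005,-3.2,0,-3.8,1],[0,0,0,0,0,0,1],[0,0,0,0,10,0,1],[0,0,0,0,0,0,1],[0,0,0,0,0,0,1]]]'
python3 - <<'E'
from h import *
plan(568,-61.2,80,22.8)
P,im=snap('wrist')
cv2.imwrite('pics/w6.png',cv2.resize(im[100:400,180:460,::-1],None,fx=2,fy=2))
o=get_obs();R=Ro.from_quat(o["orientation"]).as_matrix()
for w in((568,-61.2),(567.1,-61.6)):
    print(proj(P,[*w,66]),"->crop",(proj(P,[*w,66])-[180,100])*2)
E
```

```text
time: 21.02
tool_pos: [570.8, -61.4, 148.8]
orientation: [0.694, 0.142, -0.138, -0.692]
force: [-0.0, -0.5, -0.4]
opening: 13.4
t 21.02 pos [570.8 -61.4 148.8] yaw 22.9 F [-0.  -0.5 -0.4] open 13.4 q6 -0.64
  tilt fix [ 0.0048 -0.      0.005 ] shift [-2.9 68.8  1.6] rows>=1.1
  turn wy total 0.002 (deg -0.1), or -3.140
[[318.68170823 238.16676893]] ->crop [[277.36341645 276.33353787]]
[[317.21520424 238.1936616 ]] ->crop [[274.43040848 276.38732319]]
```

View pics/w6.png

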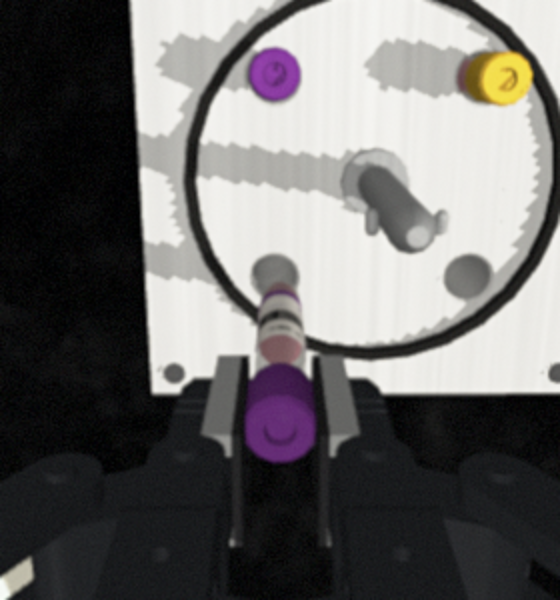

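```bash
python3 -m crank '[[[0.005,0,0.005,-2.5,0,1.2,1],[0,0,0,0,14,0,1],[0,0,0,0,13,0,1],[0,0,0,0,0,0,1]]]'
python3 -c "
from h import *
plan(568,-61.2,80,22.8)"
python3 -m crank '[[[0,0,0,0,13,0,1],[0,0,0,0,13,0,1],[0,0,0,0,0,0,1],[0,0,0,0,0,0,1]]]'
python3 -c "
from h import *
plan(568,-61.2,80,22.8)"
```

```text
time: 21.58
tool_pos: [567.5, -61.4, 119.2]
orientation: [-0.693, -0.14, 0.141, 0.693]
force: [0.1, -1.2, -0.7]
opening: 13.7
t 21.57 pos [567.5 -61.4 119.2] yaw 22.9 F [ 0.1 -1.2 -0.7] open 13.7 q6 -0.65
  tilt fix [-0.0008  0.     -0.0009] shift [ 0.6 39.2 -0.1] rows>=0.6
  turn wy total 0.001 (deg -0.1), or -3.140
time: 22.08
tool_pos: [567.8, -61.7, 91.2]
orientation: [-0.693, -0.14, 0.14, 0.693]
force: [0.0, -0.5, 1.6]
opening: 13.5
t 22.07 pos [567.8 -61.7  91.2] yaw 22.9 F [ 0.  -0.5  1.6] open 13.5 q6 -0.65
  tilt fix [-0.0002  0.     -0.0007] shift [ 0.4 11.2  0.4] rows>=0.2
  turn wy total 0.001 (deg -0.1), or -3.140
```

```bash
python3 -m crank '[[[0,0,0,0.5,10,0,1],[0,0,0,0,0,0,1],[0,0,0,0,0,0,0.3],[0,0,0,0,0,0,0.3],[0,0,0,0,0,0,0.3],[0,0,0,0,-40,0,0.3],[0,0,0,0,-40,0,0.3],[0,0,0,0,-40,0,0.3]]]'
python3 -m crank '[[[0,0,0,17,0,51,0.3],[0,0,0,17,0,51,0.3],[0,0,0,17,0,51,0.3],[0,0,0,17,0,51,0.3],[0,0,0,17,0,51,0.3],[0,0,0,15,0,50,0.3],[0,0,0,0,30,0,0.3],[0,0,0,0,30,0,0.3],[0,0,0,0,0,0,0.3],[0,0,0,0,0,0,0.3]]]'
python3 -c "
from h import *
plan(540,269.8,68,22.8)"
```

```text
time: 23.08
tool_pos: [565.2, -60.3, 199.7]
orientation: [-0.691, -0.137, 0.144, 0.695]
force: [1.0, 0.5, -0.9]
opening: 30.0
time: 24.32
tool_pos: [543.1, 270.4, 149.2]
orientation: [-0.692, -0.143, 0.137, 0.694]
force: [0.2, -0.3, 1.0]
opening: 30.0
t 24.32 pos [543.1 270.4 149.2] yaw 22.8 F [ 0.2 -0.3  1. ] open 30.0 q6 -0.07
  tilt fix [-0.0008  0.      0.0077] shift [-3.7 81.2  0.6] rows>=1.3
  turn wy total 0.000 (deg -0.0), or -3.141
```

```bash
python3 -m crank '[[[0,0,0.008,-4,0,0.6,0.3],[0,0,0,0,23,0,0.3],[0,0,0,0,23,0,0.3],[0,0,0,0,0,0,0.3]]]'
python3 -c "
from h import *
plan(540,269.8,68,22.8)"
```

```text
time: 24.82
tool_pos: [542.5, 269.3, 108.6]
orientation: [-0.693, -0.142, 0.137, 0.694]
force: [-0.5, 0.7, -0.1]
opening: 30.0
t 24.82 pos [542.5 269.3 108.6] yaw 22.7 F [-0.5  0.7 -0.1] open 30.0 q6 -0.07
  tilt fix [-0.0001  0.      0.0076] shift [-2.4 40.6  1.4] rows>=0.7
  turn wy total -0.002 (deg 0.1), or 3.140
```

```bash
python3 -m crank '[[[0,0,0.007,-2.8,0,1.4,0.3],[0,0,0,0,21,0,0.3],[0,0,0,0,20,0,0.3],[0,0,0,0,0,0,0.3],[0,0,0,0,0,0,1],[0,0,0,0,0,0,1],[0,0,0,0,0,0,1]]]' 40
python3 -c "
from h import *
plan(540,269.8,68,22.8)"
python3 -m crank '[[[0,0,0,0,-38,0,1],[0,0,0,0,-38,0,1],[0,0,0,0,-38,0,1],[0,0,0,0,-38,0,1],[0,0,0.02,-6,0,-52,1],[0,0,0,-6,0,-52,1],[0,0,0,-6,0,-52,1],[0,0,0,-6,0,-52,1],[0,0,0,-6,0,-52,1],[0,0,0,-6,0,-52,1],[0,0,0,0,0,0,1],[0,0,0,0,0,0,1]]]'
python3 -c "
from h import *
plan(628,-36,150,22.8)"
```

```text
time: 25.7
tool_pos: [541.4, 270.1, 68.8]
orientation: [-0.693, -0.141, 0.137, 0.694]
force: [-0.1, 0.3, -0.2]
opening: 13.6
t 25.70 pos [541.4 270.1  68.8] yaw 22.7 F [-0.1  0.3 -0.2] open 13.6 q6 -0.06
  tilt fix [ 0.0002 -0.      0.005 ] shift [-1.4  0.7  0.3] rows>=0.0
  turn wy total -0.002 (deg 0.1), or 3.140
time: 27.2
tool_pos: [632.4, -39.6, 230.5]
orientation: [0.694, 0.138, -0.142, -0.692]
force: [0.5, 0.5, -0.6]
opening: 13.4
t 27.20 pos [632.4 -39.6 230.5] yaw 22.8 F [ 0.5  0.5 -0.6] open 13.4 q6 -0.58
  tilt fix [ 0.0027  0.     -0.0056] shift [-2.2 80.5  5.2] rows>=1.3
  turn wy total 0.001 (deg -0.0), or -3.141
```

```bash
python3 -m crank '[[[0.002,0,-0.005,-2.2,0,1.5,1],[0,0,0,0,41,0,1],[0,0,0,0,40,0,1],[0,0,0,0,0,0,1],[0,0,0,0,0,0,1]]]'
python3 -c "
from h import *
plan(628.2,-36,150,22.8)"
```

```text
time: 27.82
tool_pos: [630.1, -32.6, 151.5]
orientation: [0.693, 0.144, -0.141, -0.692]
force: [0.4, 0.3, -0.1]
opening: 13.5
t 27.82 pos [630.1 -32.6 151.5] yaw 23.3 F [ 0.4  0.3 -0.1] open 13.5 q6 -0.58
  tilt fix [ 0.0018 -0.      0.0044] shift [-3.   1.5 -2.4] rows>=0.1
  turn wy total 0.009 (deg -0.5), or -3.133
```

```bash
python3 -m crank '[[[0.002,0.008,0.005,-3,0,-2.4,1],[0,0,0,0,0,0,1],[0,0,0,0,0,0,1]]]'
python3 -c "
from h import *
plan(628.2,-36,80,22.8)"
```

```text
time: 28.2
tool_pos: [630.5, -36.1, 156.3]
orientation: [0.694, 0.142, -0.138, -0.692]
force: [-0.2, 0.2, 0.5]
opening: 13.8
t 28.20 pos [630.5 -36.1 156.3] yaw 22.8 F [-0.2  0.2  0.5] open 13.8 q6 -0.58
  tilt fix [ 0.0034 -0.      0.0048] shift [-2.4 76.3  1.3] rows>=1.2
  turn wy total 0.001 (deg -0.0), or -3.141
```

```bash
python3 -m crank '[[[0.004,0,0.005,-2.3,0,0.8,1],[0,0,0,0,15,0,1],[0,0,0,0,15,0,1],[0,0,0,0,0,0,1]]]'
python3 -c "
from h import *
plan(628.2,-36,80,22.8)"
python3 -m crank '[[[0,0,0,0,13,0,1],[0,0,0,0,13,0,1],[0,0,0,0,0,0,1],[0,0,0,0,0,0,1]]]'
python3 -c "
from h import *
plan(628.2,-36,80,22.8)"
```

```text
time: 28.7
tool_pos: [627.5, -36.5, 123.8]
orientation: [-0.693, -0.139, 0.14, 0.694]
force: [-0.0, -0.3, -0.1]
opening: 13.4
t 28.70 pos [627.5 -36.5 123.8] yaw 22.8 F [-0.  -0.3 -0.1] open 13.4 q6 -0.58
  tilt fix [-0.0013  0.     -0.0011] shift [ 0.9 43.8  0.1] rows>=0.7
  turn wy total 0.000 (deg -0.0), or -3.141
time: 29.2
tool_pos: [627.3, -36.4, 95.2]
orientation: [-0.693, -0.139, 0.141, 0.694]
force: [0.9, -0.2, 0.3]
opening: 13.3
t 29.20 pos [627.3 -36.4  95.2] yaw 22.8 F [ 0.9 -0.2  0.3] open 13.3 q6 -0.58
  tilt fix [-0.0017  0.     -0.0016] shift [ 1.  15.2  0. ] rows>=0.2
  turn wy total 0.000 (deg -0.0), or -3.141
```

```bash
python3 -m crank '[[[0,0,0,0.5,14,0,1],[0,0,0,0,0,0,1],[0,0,0,0,0,0,0.3],[0,0,0,0,0,0,0.3],[0,0,0,0,0,0,0.3],[0,0,0,0,-40,0,0.3],[0,0,0,0,-40,0,0.3],[0,0,0,0,-45,0,0.3]]]'
python3 -m crank '[[[0,0,0,-43,0,-28,0.3],[0,0,0,-43,0,-28,0.3],[0,0,0,-43,0,-28,0.3],[0,0,0,-43,0,-28,0.3],[0,0,0,-43,0,-28,0.3],[0,0,0,-43,0,-28,0.3],[0,0,0,-43,0,-28,-1]]]'
python3 -m crank '[[[0,0.183,0,0,0,0,-1],[0,0.183,0,0,0,0,-1],[0,0.183,0,0,0,0,-1],[0,0.183,0,0,0,0,-1],[0,0.183,0,0,0,0,-1],[0,0.183,0,0,0,0,-1],[0,0,0,0,0,0,-1],[0,0,0,0,0,0,-1]]]'
python3 - <<'E'
from h import *
plan(426,-337,200,-40)
P,im=snap('wrist'); np.savez("w7.npz",**P)
T,it=snap('top')
cv2.imwrite('pics/w7.png',im[:,:,::-1]);cv2.imwrite('pics/t7.png',it[:,:,::-1])
z=np.vstack([cv2.resize(it[150:260,285:395],(400,400)),np.zeros((80,400,3),np.uint8)])
cv2.imwrite('pics/m7.png',np.hstack([im[:,120:520],z])[:,:,::-1])
E
```

```text
time: 30.2
tool_pos: [625.3, -35.8, 204.4]
orientation: [-0.692, -0.136, 0.143, 0.695]
force: [1.1, -0.2, -0.0]
opening: 29.9
time: 31.08
tool_pos: [425.0, -340.5, 214.5]
orientation: [0.695, 0.145, -0.141, -0.691]
force: [0.6, 0.7, -1.3]
opening: 46.8
time: 32.08
tool_pos: [422.0, -345.5, 217.2]
orientation: [0.664, -0.244, 0.252, -0.661]
force: [-0.0, -0.6, -0.3]
opening: 85.5
t 32.08 pos [ 422.  -345.5  217.2] yaw -41.0 F [-0.  -0.6 -0.3] open 85.5 q6 -0.12
  tilt fix [ 0.0003 -0.      0.0126] shift [-2.7 17.1  9. ] rows>=0.3
  turn wy total -0.018 (deg 1.0), or 3.124
```

View pics/m7.png

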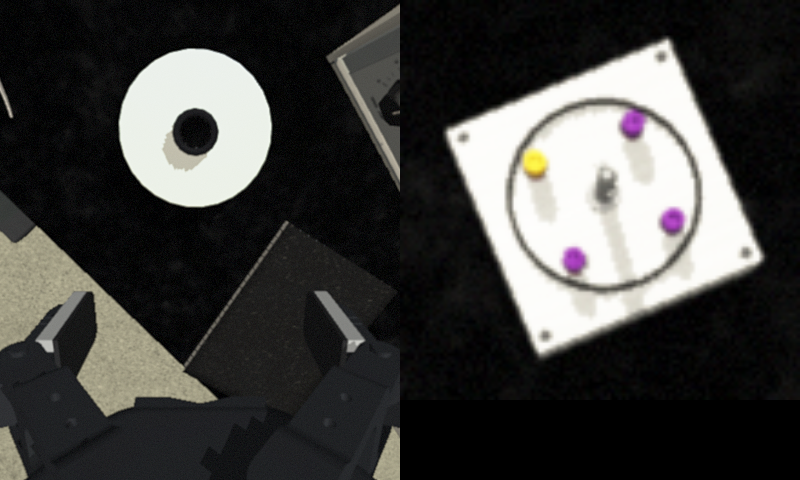

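```bash
python3 - <<'E'
from h import *
P=dict(np.load("w7.npz")); im=cv2.imread("pics/w7.png"); g=cv2.cvtColor(im,cv2.COLOR_BGR2GRAY)
m=g>150;m[230:]=0;m[:,:200]=0;m[:,420:]=0
k=max(blobs(m),key=cv2.contourArea);e=cv2.fitEllipse(cv2.convexHull(k));print("disc",e,onz(P,[e[0]],33))
m=g<60;m[230:]=0
h=[k for k in blobs(m,300,5000) if cv2.pointPolygonTest(k,(315,130),False)>0][0];e=cv2.fitEllipse(cv2.convexHull(h));print("hub",e,onz(P,[e[0]],47))
plan(464,-291,150,-41)
T=camera_params("top");it=cv2.imread("pics/t7.png");h2=cv2.cvtColor(it,cv2.COLOR_BGR2GRAY)
m=h2>120;m[:,:415]=0;m[:,500:]=0;m[:220]=0;m[295:]=0
k=max(blobs(m),key=cv2.contourArea);e=cv2.fitEllipse(k);print("cover top",e[0],onz(T,[e[0]],30))
E
```

```text
disc ((315.8241882324219, 128.38619995117188), (152.1150665283203, 157.81536865234375), 177.9652557373047) [[ 466.29150427 -290.48797539]]Traceback (most recent call last):
  File "<stdin>", line 6, in <module>
IndexError: list index out of range
```

```bash
python3 -c "
from h import *
P=dict(np.load('w7.npz'));print(onz(P,[(315.5,131.5)],49))
plan(466,-290.5,100,-41)"
```

```text
[[ 464.36280521 -292.25682223]]
t 32.17 pos [ 422.  -345.4  217.1] yaw -41.1 F [-0.2  0.3 -0.4] open 85.1 q6 -0.11
  tilt fix [ 0.0002 -0.      0.0124] shift [ -4.4 117.   70.3] rows>=2.2
  turn wy total -0.001 (deg 0.1), or 3.140
```

```bash
python3 -m crank '[[[0,0,0.012,-2,0,34,-0.5],[0,0,0,-2,20,34,-0.5],[0,0,0,0,45,0,-0.5],[0,0,0,0,45,0,-0.5],[0,0,0,0,0,0,-0.5],[0,0,0,0,0,0,-0.5]]]'
python3 -c "
from h import *
plan(465.5,-291,35,-41)"
```

```text
time: 32.92
tool_pos: [467.0, -291.7, 108.0]
orientation: [0.664, -0.243, 0.247, -0.662]
force: [-0.4, 0.4, 0.6]
opening: 64.1
t 32.92 pos [ 467.  -291.7  108. ] yaw -40.6 F [-0.4  0.4  0.6] open 64.1 q6 0.01
  tilt fix [ 0.0002 -0.      0.0061] shift [-2.  73.  -0.4] rows>=1.2
  turn wy total 0.007 (deg -0.4), or -3.134
```

```bash
python3 -m crank '[[[0,0,0.006,-1.5,25,0,-0.5],[0,0,0,0,25,0,-0.5],[0,0,0,0,0,0,-0.5],[0,0,0,0,15,0,-0.5],[0,0,0,0,0,0,-0.5],[0,0,0,0,0,0,-0.5]]]'
python3 -c "
from h import *
plan(465.5,-291,35,-41)"
```

```text
time: 33.67
tool_pos: [472.7, -297.5, 53.8]
orientation: [0.666, -0.239, 0.251, -0.661]
force: [-0.7, 0.0, -0.6]
opening: 63.8
t 33.67 pos [ 472.7 -297.5   53.8] yaw -40.5 F [-0.7  0.  -0.6] open 63.8 q6 0.00
  tilt fix [ 0.0003 -0.      0.0188] shift [-10.1  18.6   0.3] rows>=0.3
  turn wy total 0.008 (deg -0.5), or -3.133
```

```bash
python3 -m crank '[[[0,0,0.019,-10,0,0,-0.5],[0,0,0,0,0,0,-0.5],[0,0,0,0,9,0,-0.5],[0,0,0,0,0,0,-0.5],[0,0,0,0,0,0,-0.5]]]'
python3 -c "
from h import *
plan(465.5,-291,35,-41)"
```

```text
time: 34.3
tool_pos: [464.8, -290.6, 44.6]
orientation: [-0.663, 0.245, -0.245, 0.663]
force: [0.3, -1.0, 0.3]
opening: 63.9
t 34.30 pos [ 464.8 -290.6   44.6] yaw -40.5 F [ 0.3 -1.   0.3] open 63.9 q6 0.00
  tilt fix [ 0.0002  0.     -0.0007] shift [0.8 9.6 0.2] rows>=0.2
  turn wy total 0.008 (deg -0.5), or -3.133
```

```bash
python3 -m crank '[[[0,0,0,0,5,0,-0.5],[0,0,0,0,4.5,0,-0.5],[0,0,0,0,0,0,-0.5],[0,0,0,0,0,0,1],[0,0,0,0,0,0,1],[0,0,0,0,0,0,1],[0,0,0,0,0,0,1]]]' 80
python3 -c "
from h import *
plan(465.5,-291,35,-41)"
python3 -m crank '[[[0,0,0,0,-10,0,1],[0,0,0,0,-10,0,1],[0,0,0,0,0,0,1]]]'
python3 -c "
from h import *
plan(465.5,-291,235,-41)"
```

```text
time: 35.17
tool_pos: [465.1, -290.9, 35.1]
orientation: [0.663, -0.245, 0.245, -0.663]
force: [0.8, 0.7, -0.4]
opening: 37.0
t 35.17 pos [ 465.1 -290.9   35.1] yaw -40.5 F [ 0.8  0.7 -0.4] open 37.0 q6 0.00
  tilt fix [ 0.0003  0.     -0.0003] shift [0.4 0.1 0.2] rows>=0.0
  turn wy total 0.009 (deg -0.5), or -3.133
time: 35.55
tool_pos: [464.6, -290.5, 55.9]
orientation: [-0.663, 0.245, -0.244, 0.663]
force: [-0.1, -0.1, -3.3]
opening: 36.6
t 35.55 pos [ 464.6 -290.5   55.9] yaw -40.5 F [-0.1 -0.1 -3.3] open 36.6 q6 0.00
  tilt fix [ 0.0003  0.     -0.0015] shift [ 7.000e-01 -1.791e+02  1.000e-01] rows>=2.9
  turn wy total 0.009 (deg -0.5), or -3.133
```

```bash
python3 -m crank '[[[0,0,0,0,-35,0,1],[0,0,0,0,-35,0,1],[0,0,0,0,-35,0,1],[0,0,0,0,-30,0,1],[0,0,0,0,0,0,1]]]'
python3 -c "
from h import *
plan(584.8,-19,195,-41)"
```

```text
time: 36.17
tool_pos: [463.8, -289.8, 193.5]
orientation: [-0.663, 0.246, -0.244, 0.664]
force: [0.3, -0.8, -2.6]
opening: 36.8
t 36.17 pos [ 463.8 -289.8  193.5] yaw -40.5 F [ 0.3 -0.8 -2.6] open 36.8 q6 0.00
  tilt fix [ 0.0002  0.     -0.004 ] shift [-84.   -1.2 284.5] rows>=4.7
  turn wy total 0.008 (deg -0.5), or -3.133
```

```bash
python3 -m crank '[[[0,0,0,-10.5,-1,35.5,1],[0,0,0,-10.5,-1,35.5,1],[0,0,0,-10.5,0,35.5,1],[0,0,0,-10.5,0,35.5,1],[0,0,0,-10.5,0,35.5,1],[0,0,0,-10.5,0,35.5,1],[0,0,0,-10.5,0,35.5,1],[0,0,0,-10.5,0,35.5,1],[0,0,0,0,0,0,1],[0,0,0,0,0,0,1]]]'
python3 -c "
from h import *
plan(584.8,-19,195,-41)"
```

```text
time: 37.42
tool_pos: [578.6, -9.1, 174.1]
orientation: [0.663, -0.256, 0.235, -0.663]
force: [0.6, -0.5, -2.9]
opening: 36.9
t 37.42 pos [578.6  -9.1 174.1] yaw -40.7 F [ 0.6 -0.5 -2.9] open 36.9 q6 0.55
  tilt fix [ 0.0109  0.     -0.0274] shift [ 10.6 -21.2  -3.7] rows>=0.4
  turn wy total 0.006 (deg -0.3), or -3.136
```

```bash
python3 -m crank '[[[0,0,0,0,-21,0,1],[0.011,0,-0.027,10.6,0,-3.7,1],[0,0,0,0,0,0,1],[0,0,0,0,0,0,1]]]'
python3 -c "
from h import *
plan(584.8,-19,190,-41)"
```

```text
time: 37.92
tool_pos: [582.3, -22.6, 190.7]
orientation: [0.663, -0.248, 0.246, -0.662]
force: [-0.6, 1.0, -1.7]
opening: 36.9
t 37.92 pos [582.3 -22.6 190.7] yaw -40.9 F [-0.6  1.  -1.7] open 36.9 q6 0.54
  tilt fix [ 0.003  0.    -0.003] shift [-0.5  0.7  4.4] rows>=0.1
  turn wy total 0.002 (deg -0.1), or -3.140
```

```bash
python3 -m crank '[[[0.003,0,-0.003,-0.4,0,4,1],[0,0,0,0,0,0,1],[0,0,0,0,10,0,1],[0,0,0,0,0,0,1],[0,0,0,0,0,0,1]]]'
python3 -c "
from h import *
plan(584.8,-19,101,-41)"
```

```text
time: 38.55
tool_pos: [583.9, -18.9, 178.4]
orientation: [0.663, -0.248, 0.246, -0.663]
force: [0.4, -0.1, -2.3]
opening: 37.0
t 38.55 pos [583.9 -18.9 178.4] yaw -40.9 F [ 0.4 -0.1 -2.3] open 37.0 q6 0.55
  tilt fix [ 0.0009  0.     -0.0019] shift [ 0.9 77.4  0.6] rows>=1.2
  turn wy total 0.002 (deg -0.1), or -3.140
```

```bash
python3 -m crank '[[[0,0,-0.002,0.7,8,0.3,1],[0,0,0,0,8,0,1],[0,0,0,0,8,0,1],[0,0,0,0,0,0,1]]]'
python3 -c "
from h import *
plan(584.8,-19,101,-41)"
python3 -m crank '[[[0,0,0,0,8,0,1],[0,0,0,0,8,0,1],[0,0,0,0,8,0,1],[0,0,0,0,0,0,1]]]'
python3 -c "
from h import *
plan(584.8,-19,101,-41)"
```

```text
time: 39.05
tool_pos: [584.3, -19.0, 152.2]
orientation: [0.663, -0.247, 0.247, -0.662]
force: [-0.1, -0.6, -2.8]
opening: 36.6
t 39.05 pos [584.3 -19.  152.2] yaw -40.9 F [-0.1 -0.6 -2.8] open 36.6 q6 0.55
  tilt fix [ 0.0013  0.     -0.0005] shift [ 0.4 51.2  0.4] rows>=0.8
  turn wy total 0.002 (deg -0.1), or -3.139
time: 39.55
tool_pos: [584.2, -19.1, 126.4]
orientation: [0.663, -0.247, 0.247, -0.662]
force: [-0.7, 0.1, -2.2]
opening: 37.1
t 39.55 pos [584.2 -19.1 126.4] yaw -40.9 F [-0.7  0.1 -2.2] open 37.1 q6 0.55
  tilt fix [ 0.0014  0.     -0.0006] shift [ 0.4 25.4  0.5] rows>=0.4
  turn wy total 0.002 (deg -0.1), or -3.140
```

```bash
python3 -m crank '[[[0,0,0,0.3,8,0.3,1],[0,0,0,0,8,0,1],[0,0,0,0,5,0,1],[0,0,0,0,0,0,1]]]'
python3 -c "
from h import *
plan(584.8,-19,101,-41)"
python3 -m crank '[[[0,0,0,0,2,0,1],[0,0,0,0,2,0,1],[0,0,0,0,0,0,1]]]'
python3 -c "
from h import *
plan(584.8,-19,101,-41)"
```

```text
time: 40.05
tool_pos: [584.8, -19.2, 104.1]
orientation: [0.663, -0.247, 0.247, -0.662]
force: [-0.2, -0.7, -2.5]
opening: 36.8
t 40.05 pos [584.8 -19.2 104.1] yaw -40.9 F [-0.2 -0.7 -2.5] open 36.8 q6 0.55
  tilt fix [ 0.0013  0.     -0.0003] shift [-0.1  3.1  0.1] rows>=0.0
  turn wy total 0.002 (deg -0.1), or -3.140
time: 40.42
tool_pos: [585.5, -19.2, 101.4]
orientation: [0.663, -0.247, 0.247, -0.662]
force: [0.3, -0.0, -2.5]
opening: 36.7
t 40.42 pos [585.5 -19.2 101.4] yaw -40.9 F [ 0.3 -0.  -2.5] open 36.7 q6 0.55
  tilt fix [ 0.0007 -0.      0.0008] shift [-0.6  0.4 -0.3] rows>=0.0
  turn wy total 0.002 (deg -0.1), or -3.139
```

```bash
python3 -m crank '[[[0,0,0,0,1.5,0,1],[0,0,0,0,0,0,1],[0,0,0,0,0,0,-0.5],[0,0,0,0,0,0,-0.5],[0,0,0,0,0,0,-0.5],[0,0,0,0,-20,0,-0.5],[0,0,0,0,-30,0,-0.5],[0,0,0,0,-30,0,-0.5],[0,0,0,0,-30,0,-0.5]]]'
python3 -m crank '[[[0,0,0,-49,0,9.5,-0.5],[0,0,0,-49,0,9.5,-0.5],[0,0,0,-49,0,9.5,-0.5],[0,0,0,-49,0,9.5,-0.5],[0,0,0,-49,0,9.5,-0.5],[0,0,0,-49,0,9.5,-0.5]]]'
python3 -m crank '[[[0,-0.168,0,0,0,0,-1],[0,-0.168,0,0,0,0,-1],[0,-0.168,0,0,0,0,-1],[0,-0.168,0,0,0,0,-1],[0,-0.168,0,0,0,0,-1],[0,-0.168,0,0,0,0,-1],[0,-0.168,0,0,0,0,-1],[0,-0.168,0,0,0,0,-1],[0,0,0,0,0,0,-1],[0,0,0,0,0,0,-1]]]'
python3 - <<'E'
from h import *
plan(398,218,180,36)
P,im=snap('wrist'); np.savez("w8.npz",**P)
T,it=snap('top'); S,sc=snap('scene')
for n,i in(("w8",im),("t8",it),("s8",sc)): cv2.imwrite(f'pics/{n}.png',i[:,:,::-1])
z=np.vstack([cv2.resize(it[150:260,285:395],(240,240)),cv2.resize(sc[180:300,290:410],(240,240))])
cv2.imwrite('pics/m8.png',np.hstack([im[:,100:540],z])[:,:,::-1])
E
```

```text
time: 41.55
tool_pos: [585.3, -19.1, 216.3]
orientation: [0.663, -0.247, 0.247, -0.662]
force: [0.3, -0.3, 0.0]
opening: 64.3
time: 42.3
tool_pos: [402.5, 220.6, 229.1]
orientation: [-0.659, 0.242, -0.257, 0.665]
force: [0.1, -0.1, 0.3]
opening: 64.0
time: 43.55
tool_pos: [402.7, 225.6, 246.0]
orientation: [0.67, 0.248, -0.217, -0.665]
force: [0.1, -0.9, -0.0]
opening: 85.2
t 43.55 pos [402.7 225.6 246. ] yaw 38.4 F [ 0.1 -0.9 -0. ] open 85.2 q6 -0.32
  tilt fix [ 0.0199 -0.      0.0388] shift [-11.   65.6  -1.7] rows>=1.1
  turn wy total 0.042 (deg -2.4), or -3.100
```

View pics/m8.png

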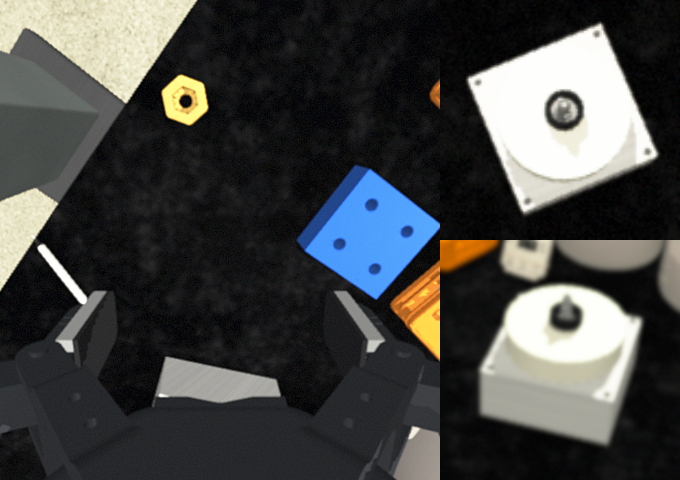

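```bash
python3 - <<'E'
from h import *
P=dict(np.load("w8.npz")); im=cv2.imread("pics/w8.png"); h=cv2.cvtColor(im,cv2.COLOR_BGR2HSV)
m=(h[:,:,0]>15)&(h[:,:,0]<35)&(h[:,:,1]>80)&(h[:,:,2]>80);m[160:]=0;m[:,:230]=0;m[:,340:]=0
k=max(blobs(m),key=cv2.contourArea);r=cv2.approxPolyDP(cv2.convexHull(k),2.5,True)[:,0].astype(float);print(r.tolist(),cv2.minEnclosingCircle(k))
c=onz(P,r,28);print(c.round(1).tolist(),c.mean(0))
for a,b in zip(c,np.roll(c,-1,0)): print(np.linalg.norm(b-a).round(1),np.degrees(np.arctan2(*(b-a)[::-1])).round(1)%60)
print("hole",onz(P,[(285.5,101)],28))
cv2.imwrite("pics/n8.png",cv2.resize(im[55:145,240:330],(540,540),interpolation=cv2.INTER_CUBIC))
T=camera_params("top");it=cv2.imread("pics/t8.png");h=cv2.cvtColor(it,cv2.COLOR_BGR2HSV);m=(h[:,:,0]>15)&(h[:,:,0]<35)&(h[:,:,1]>100);m[:285]=0;m[320:]=0;m[:,:190]=0;m[:,245:]=0
k=max(blobs(m),key=cv2.contourArea);print("top",onz(T,[cv2.minEnclosingCircle(k)[0]],20))
plan(363,266,130,36)
E
```

```text
[[281.0, 75.0], [303.0, 83.0], [309.0, 109.0], [291.0, 126.0], [268.0, 118.0], [262.0, 96.0], [263.0, 90.0]] ((286.0, 100.5), 25.985671997070312)
[[306.1, 299.1], [326.5, 306.4], [345.2, 291.6], [341.2, 268.2], [319.3, 260.4], [303.0, 273.0], [300.6, 277.9]] [320.26747047 282.3596015 ]
21.7 19.8
23.9 21.700000000000003
23.7 20.099999999999994
23.3 19.69999999999999
20.6 22.099999999999994
5.5 55.900000000000006
21.8 15.599999999999994
hole [[323.17973084 283.2848166 ]]Traceback (most recent call last):
  File "<stdin>", line 10, in <module>
ValueError: max() iterable argument is empty
```

View pics/n8.png

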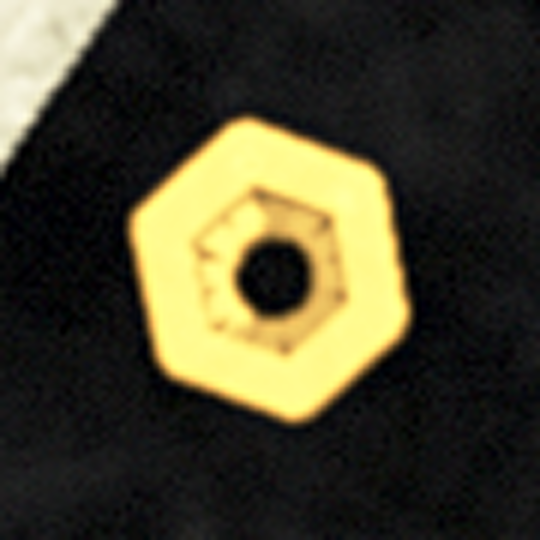

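```bash
python3 -c "
from h import *
plan(323,283,150,50.5)"
```

```text
t 43.70 pos [402.6 225.6 245.4] yaw 38.5 F [-0.7 -0.3 -0.1] open 85.2 q6 -0.33
  tilt fix [ 0.0197 -0.      0.038 ] shift [-30.2  92.4  96.3] rows>=2.2
  turn wy total -0.209 (deg 12.0), or 2.932
```

```bash
python3 -m crank '[[[0.02,0,0.038,0,0,0,-0.5],[0,-0.105,0,0,0,0,-0.5],[0,-0.105,0,0,0,0,-0.5],[0,0,0,0,0,0,-0.5],[0,0,0,-2,30,33,-0.5],[0,0,0,-2,30,33,-0.5],[0,0,0,-2,30,33,-0.5],[0,0,0,0,0,0,-0.5],[0,0,0,0,0,0,-0.5]]]'
python3 -c "
from h import *
plan(323,283,120,50.5)"
```

```text
time: 44.82
tool_pos: [321.9, 285.1, 154.1]
orientation: [-0.641, -0.294, 0.301, 0.642]
force: [-0.3, 0.2, 0.1]
opening: 63.8
t 44.83 pos [321.9 285.1 154.1] yaw 49.8 F [-0.3  0.2  0.1] open 63.8 q6 -0.33
  tilt fix [-0.0055  0.     -0.0078] shift [-0.6 34.1 -2.4] rows>=0.5
  turn wy total -0.012 (deg 0.7), or 3.129
```

```bash
python3 -m crank '[[[-0.005,-0.012,-0.008,-0.5,30,-2.4,-0.5],[0,0,0,0,0,0,-0.5],[0,0,0,0,0,0,-0.5]]]'
python3 - <<'E'
from h import *
P,im=snap('wrist','w9'); h=cv2.cvtColor(im,cv2.COLOR_RGB2HSV)
print(proj(P,[323,283,28]))
m=(h[:,:,0]>15)&(h[:,:,0]<35)&(h[:,:,1]>80)&(h[:,:,2]>80)
for k in blobs(m,500):
    r=cv2.approxPolyDP(cv2.convexHull(k),4,True)[:,0].astype(float);c=onz(P,r,28);mc=cv2.minEnclosingCircle(k)
    print(r.tolist(),mc,onz(P,[mc[0]],28),[(np.linalg.norm(b-a).round(1),np.degrees(np.arctan2(*(b-a)[::-1])).round(1)%60) for a,b in zip(c,np.roll(c,-1,0))])
plan(323,283,6,50.5)
E
```

```text
time: 45.2
tool_pos: [327.6, 283.6, 127.8]
orientation: [-0.64, -0.302, 0.298, 0.641]
force: [0.2, 0.6, -0.3]
opening: 64.2
[[316.70518617 230.34140954]]
[[321.0, 193.0], [343.0, 207.0], [346.0, 242.0], [314.0, 260.0], [290.0, 245.0], [289.0, 214.0], [294.0, 204.0]] ((317.5, 226.5), 33.682437896728516) [[321.17352025 285.26802911]] [(np.float64(18.4), np.float64(17.5)), (np.float64(26.0), np.float64(26.1)), (np.float64(27.1), np.float64(21.0)), (np.float64(20.9), np.float64(16.400000000000006)), (np.float64(23.1), np.float64(20.599999999999994)), (np.float64(8.1), np.float64(53.099999999999994)), (np.float64(20.5), np.float64(12.5))]
t 45.25 pos [327.4 283.5 127.7] yaw 50.2 F [ 0.1  0.3 -0.2] open 64.0 q6 -0.35
  tilt fix [ 0.0019 -0.      0.0056] shift [ -3.9 121.7   3.3] rows>=1.9
  turn wy total -0.005 (deg 0.3), or 3.136
```

```bash
python3 -m crank '[[[0.002,0,0.006,-4.5,0,4.2,-0.5],[0,0,0,0,30,0,-0.5],[0,0,0,0,30,0,-0.5],[0,0,0,0,20,0,-0.5],[0,0,0,0,0,0,-0.5],[0,0,0,0,0,0,-0.5]]]'
python3 -c "
from h import *
plan(322,284,6,50.2)"
```

```text
time: 46.0
tool_pos: [324.4, 285.2, 51.9]
orientation: [-0.64, -0.302, 0.297, 0.641]
force: [0.4, 0.4, 0.4]
opening: 63.9
t 46.00 pos [324.4 285.2  51.9] yaw 50.1 F [0.4 0.4 0.4] open 63.9 q6 -0.34
  tilt fix [ 0.0024 -0.      0.0077] shift [-2.8 45.9  1.2] rows>=0.7
  turn wy total -0.001 (deg 0.1), or 3.140
```

```bash
python3 -m crank '[[[0.002,0,0.008,-2.8,0,1.2,-0.5],[0,0,0,0,16,0,-0.5],[0,0,0,0,16,0,-0.5],[0,0,0,0,6,0,-0.5],[0,0,0,0,0,0,-0.5],[0,0,0,0,0,0,-0.5]]]'
python3 -c "
from h import *
plan(322,284,6,50.2)"
```

```text
time: 46.75
tool_pos: [323.4, 284.9, 14.2]
orientation: [0.641, 0.301, -0.298, -0.641]
force: [0.1, 0.4, 0.0]
opening: 64.2
t 46.75 pos [323.4 284.9  14.2] yaw 50.1 F [0.1 0.4 0. ] open 64.2 q6 -0.34
  tilt fix [ 0.0019 -0.      0.0038] shift [-1.6  8.2  0.5] rows>=0.1
  turn wy total -0.001 (deg 0.1), or 3.140
```

```bash
python3 -m crank '[[[0.002,0,0.004,-1.6,4,0.5,-0.5],[0,0,0,0,4,0,-0.5],[0,0,0,0,0,0,-0.5],[0,0,0,0,0,0,1],[0,0,0,0,0,0,1],[0,0,0,0,0,0,1],[0,0,0,0,0,0,1]]]' 80
python3 -c "
from h import *
plan(322,284,6,50.2)"
python3 -m crank '[[[0,0,0,0,-10,0,1],[0,0,0,0,-30,0,1],[0,0,0,0,-40,0,1],[0,0,0,0,-40,0,1],[0,0,0,0,-40,0,1],[0,0,0,0,-30,0,1],[0,0,0,0,0,0,1],[0,0,0,0,0,0,1]]]'
python3 -c "
from h import *
plan(584.8,-19,200,4.8)
snap('wrist','w10')"
```

```text
time: 47.62
tool_pos: [322.9, 284.5, 6.9]
orientation: [-0.64, -0.3, 0.299, 0.641]
force: [-0.1, 0.4, -0.9]
opening: 38.2
t 47.62 pos [322.9 284.5   6.9] yaw 50.1 F [-0.1  0.4 -0.9] open 38.2 q6 -0.34
  tilt fix [ 0.0006 -0.      0.0018] shift [-1.   0.9  0.3] rows>=0.0
  turn wy total -0.001 (deg 0.1), or 3.140
time: 48.62
tool_pos: [320.9, 283.4, 204.6]
orientation: [-0.64, -0.3, 0.299, 0.641]
force: [0.1, -0.2, -0.5]
opening: 38.7
t 48.62 pos [320.9 283.4 204.6] yaw 50.1 F [ 0.1 -0.2 -0.5] open 38.7 q6 -0.34
  tilt fix [ 0.0001 -0.      0.0006] shift [ -62.9    4.6 -396.4] rows>=6.4
  turn wy total 0.791 (deg -45.3), or -2.351
```

```bash
python3 -m crank '[[[0,0,0,-7.8,0,-49,1],[0,0,0,-7.8,0,-49,1],[0,0,0,-7.8,0,-49,1],[0,0,0,-7.8,0,-49,1],[0,0,0,-7.8,0,-49,1],[0,0,0,-7.8,0,-49,1],[0,0,0,-7.8,0,-49,1],[0,0,0,-7.8,0,-49,1],[0,0,0,0,0,0,1]]]'
python3 -m crank '[[[0,0.158,0,0,0,0,1],[0,0.158,0,0,0,0,1],[0,0.158,0,0,0,0,1],[0,0.158,0,0,0,0,1],[0,0.158,0,0,0,0,1],[0,0,0,0,0,0,1],[0,0,0,0,0,0,1]]]'
python3 - <<'E'
from h import *
plan(584.8,-19,180,4.8)
snap('wrist','w10')
T,it=snap('top','t10')
E
```

```text
time: 49.8
tool_pos: [581.4, -24.7, 185.2]
orientation: [-0.636, -0.293, 0.309, 0.644]
force: [-0.4, 0.2, -1.5]
opening: 38.6
time: 50.68
tool_pos: [571.8, -19.3, 173.2]
orientation: [-0.704, -0.008, 0.041, 0.709]
force: [0.2, -0.1, -1.9]
opening: 38.4
t 50.67 pos [571.8 -19.3 173.2] yaw 4.0 F [ 0.2 -0.1 -1.9] open 38.4 q6 -0.24
  tilt fix [-0.01    0.     -0.0465] shift [12.6 -7.4 -0.6] rows>=0.2
  turn wy total -0.014 (deg 0.8), or 3.128
```

```bash
python3 -m crank '[[[-0.01,-0.014,-0.046,12.6,-8,-0.6,1],[0,0,0,0,0,0,1],[0,0,0,0,0,0,1]]]'
python3 -c "
from h import *
plan(584.8,-19,180,4.8)"
```

```text
time: 51.15
tool_pos: [586.3, -19.3, 181.9]
orientation: [0.707, 0.032, -0.029, -0.706]
force: [-0.4, -0.6, -0.9]
opening: 38.1
t 51.15 pos [586.3 -19.3 181.9] yaw 4.9 F [-0.4 -0.6 -0.9] open 38.1 q6 -0.25
  tilt fix [ 0.0009 -0.      0.0044] shift [-1.5  1.9  0.4] rows>=0.0
  turn wy total 0.002 (deg -0.1), or -3.140
```

```bash
python3 -m crank '[[[0.001,0,0.004,-1.5,10,0.3,1],[0,0,0,0,10,0,1],[0,0,0,0,0,0,1],[0,0,0,0,0,0,1]]]'
python3 -c "
from h import *
plan(584.5,-19,146,4.8)"
```

```text
time: 51.65
tool_pos: [584.0, -19.1, 159.4]
orientation: [-0.706, -0.03, 0.031, 0.707]
force: [0.2, 0.6, -1.1]
opening: 38.5
t 51.65 pos [584.  -19.1 159.4] yaw 4.9 F [ 0.2  0.6 -1.1] open 38.5 q6 -0.25
  tilt fix [-0.0006  0.     -0.0019] shift [ 0.5 13.4  0.1] rows>=0.2
  turn wy total 0.002 (deg -0.1), or -3.140
```

```bash
python3 -m crank '[[[0,0,-0.002,0.5,7,0,1],[0,0,0,0,7,0,1],[0,0,0,0,0,0,1]]]'
python3 -c "
from h import *
plan(584.5,-19,140,4.8)"
python3 -m crank '[[[0,0,0,0,4,0,1],[0,0,0,0,0,0,1]]]'
python3 -c "
from h import *
plan(584.5,-19,134,4.8)"
```

```text
time: 52.02
tool_pos: [584.6, -19.1, 144.5]
orientation: [-0.706, -0.03, 0.03, 0.707]
force: [0.3, 1.3, -0.9]
opening: 38.8
t 52.02 pos [584.6 -19.1 144.5] yaw 4.9 F [ 0.3  1.3 -0.9] open 38.8 q6 -0.25
  tilt fix [-0.0007  0.      0.0003] shift [-0.1  4.5  0.1] rows>=0.1
  turn wy total 0.002 (deg -0.1), or -3.140
time: 52.28
tool_pos: [584.8, -19.0, 140.3]
orientation: [-0.706, -0.031, 0.03, 0.707]
force: [-0.8, -0.6, -0.6]
opening: 38.4
t 52.27 pos [584.8 -19.  140.3] yaw 4.9 F [-0.8 -0.6 -0.6] open 38.4 q6 -0.25
  tilt fix [-0.0007  0.      0.0008] shift [-0.3  6.3  0. ] rows>=0.1
  turn wy total 0.002 (deg -0.1), or -3.140
```

```bash
for i in 1; do python3 -m crank '[[[0,0,0,0,3,0,1],[0,0,0,0,0,0,1]]]'; python3 -m crank '[[[0,0,0,0,2,0,1],[0,0,0,0,0,0,1]]]'; python3 -m crank '[[[0,0,0,0,2,0,1],[0,0,0,0,0,0,1]]]'; done
python3 -c "
from h import *
plan(584.5,-19,134,4.8);print(get_obs()['wrist_torque'])"
```

```text
time: 52.52
tool_pos: [585.2, -18.3, 137.7]
orientation: [-0.706, -0.031, 0.03, 0.707]
force: [-0.6, 1.2, -1.5]
opening: 38.6
time: 52.78
tool_pos: [585.3, -18.2, 135.7]
orientation: [-0.706, -0.031, 0.03, 0.707]
force: [0.1, 1.3, -1.0]
opening: 38.4
time: 53.02
tool_pos: [585.4, -18.2, 133.5]
orientation: [-0.706, -0.031, 0.03, 0.707]
force: [1.0, 1.8, -1.9]
opening: 38.4
t 53.02 pos [585.4 -18.2 133.5] yaw 4.9 F [ 1.   1.8 -1.9] open 38.4 q6 -0.25
  tilt fix [-0.0016  0.      0.0023] shift [-0.9 -0.5 -0.7] rows>=0.0
  turn wy total 0.002 (deg -0.1), or -3.139
[ 0.25650794 -0.03253099 -0.00332797]
```

```bash
for i in 1; do python3 -m crank '[[[0,0,0,0,2,0,1],[0,0,0,0,0,0,1]]]';  python3 -m crank '[[[0,0,0,0,2,0,1],[0,0,0,0,0,0,1]]]'; done
python3 -c "
from h import *
plan(585.3,-18.2,134,4.8);print(get_obs()['wrist_torque'])"
```

```text
time: 53.28
tool_pos: [585.4, -18.2, 131.4]
orientation: [-0.706, -0.031, 0.03, 0.707]
force: [1.1, 2.2, -1.7]
opening: 38.3
time: 53.52
tool_pos: [585.5, -18.2, 129.3]
orientation: [-0.706, -0.031, 0.029, 0.707]
force: [0.9, 1.9, -2.1]
opening: 38.2
t 53.52 pos [585.5 -18.2 129.3] yaw 4.9 F [ 0.9  1.9 -2.1] open 38.2 q6 -0.25
  tilt fix [-0.0017  0.      0.0025] shift [-0.2 -4.7  0. ] rows>=0.1
  turn wy total 0.002 (deg -0.1), or -3.140
[ 0.21779025 -0.04694154 -0.01481716]
```

```bash
for i in 1; do python3 -m crank '[[[0,0,0,0,2,0,1],[0,0,0,0,0,0,1]]]';  python3 -m crank '[[[0,0,0,0,2,0,1],[0,0,0,0,0,0,1]]]'; done
python3 -c "
from h import *
plan(585.3,-18.2,134,4.8);print(get_obs()['wrist_torque'])"
```

```text
time: 53.78
tool_pos: [585.5, -18.2, 127.1]
orientation: [-0.706, -0.031, 0.029, 0.707]
force: [1.6, 1.2, -1.9]
opening: 38.1
time: 54.02
tool_pos: [585.5, -18.2, 125.0]
orientation: [-0.706, -0.031, 0.029, 0.707]
force: [0.5, 1.5, -1.7]
opening: 38.1
t 54.02 pos [585.5 -18.2 125. ] yaw 4.9 F [ 0.5  1.5 -1.7] open 38.1 q6 -0.25
  tilt fix [-0.0017  0.      0.0027] shift [-0.2 -9.   0. ] rows>=0.1
  turn wy total 0.002 (deg -0.1), or -3.140
[ 0.28244037 -0.09772146  0.04815345]
```

```bash
python3 -m crank '[[[0,0.1,0,0,0,0,1],[0,0.1,0,0,0.2,0,1],[0,0,0,0,0,0,1]]]'; python3 -m crank '[[[0,0.1,0,0,0.3,0,1],[0,0.1,0,0,0.3,0,1],[0,0,0,0,0,0,1]]]'
python3 -c "
from h import *
plan(585.4,-18.2,125,-70);print(get_obs()['wrist_torque'])"
```

```text
time: 54.4
tool_pos: [585.4, -17.9, 124.7]
orientation: [-0.705, 0.041, -0.043, 0.707]
force: [-0.0, 1.5, -1.0]
opening: 38.3
time: 54.78
tool_pos: [585.7, -18.0, 124.5]
orientation: [-0.697, 0.111, -0.113, 0.699]
force: [1.4, 0.3, -0.7]
opening: 38.2
t 54.77 pos [585.7 -18.  124.5] yaw -18.2 F [ 1.4  0.3 -0.7] open 38.2 q6 0.15
  tilt fix [-0.0029  0.      0.0021] shift [-0.2 -0.5 -0.3] rows>=0.0
  turn wy total 0.905 (deg -51.8), or -2.237
[ 0.25642195 -0.10577576 -0.00139023]
```

```bash
for i in 1; do python3 -m crank '[[[0,0.1,0,0,0.4,0,1],[0,0.1,0,0,0.4,0,1],[0,0,0,0,0,0,1]]]'; python3 -m crank '[[[0,0.1,0,0,0.4,0,1],[0,0.1,0,0,0.4,0,1],[0,0,0,0,0,0,1]]]'; done
python3 -c "
from h import *
plan(585.4,-18.2,121.8,-70);print(get_obs()['wrist_torque'])"
```

```text
time: 55.15
tool_pos: [586.1, -18.2, 124.3]
orientation: [-0.683, 0.178, -0.18, 0.685]
force: [1.3, 2.0, -0.5]
opening: 38.3
time: 55.52
tool_pos: [586.4, -18.4, 124.0]
orientation: [-0.663, 0.242, -0.245, 0.665]
force: [0.4, 2.3, -0.0]
opening: 38.0
t 55.52 pos [586.4 -18.4 124. ] yaw -40.3 F [ 0.4  2.3 -0. ] open 38.0 q6 0.54
  tilt fix [-0.004   0.      0.0024] shift [-0.8  2.2 -0.5] rows>=0.0
  turn wy total 0.518 (deg -29.7), or -2.623
[ 0.26511144 -0.09151376 -0.02723059]
```

```bash
for i in 1; do python3 -m crank '[[[0,0.05,0,-0.5,1,0,1],[0,0.1,0,0,0.7,0,1],[0,0,0,0,0,0,1]]]'; python3 -m crank '[[[0,0.08,0,0,0.7,0,1],[0,0.08,0,0,0.7,0,1],[0,0,0,0,0,0,1]]]'; done
python3 -c "
from h import *
plan(585.4,-18.2,121.8,-70);print(get_obs()['wrist_torque'])"
```

```text
time: 55.9
tool_pos: [586.6, -18.6, 123.6]
orientation: [-0.644, 0.287, -0.291, 0.646]
force: [-0.2, 1.4, -0.6]
opening: 38.3
time: 56.28
tool_pos: [587.0, -18.9, 123.3]
orientation: [-0.621, 0.334, -0.339, 0.623]
force: [-0.6, 1.9, 1.5]
opening: 38.2
t 56.27 pos [587.  -18.9 123.3] yaw -56.8 F [-0.6  1.9  1.5] open 38.2 q6 0.82
  tilt fix [-0.0055  0.      0.0038] shift [-1.4  1.5 -1. ] rows>=0.0
  turn wy total 0.230 (deg -13.2), or -2.912
[0.29554258 0.08067145 0.0368025 ]
```

```bash
for i in 1; do python3 -m crank '[[[0,0.08,0,0,0.8,0,1],[0,0.08,0,0,0.7,0,1],[0,0,0,0,0,0,1]]]'; python3 -m crank '[[[0,0.08,0,0,0.7,0,1],[0,0.08,0,0,0.7,0,1],[0,0,0,0,0,0,1]]]'; done
python3 -c "
from h import *
plan(586.5,-18.6,121.8,-80);print(get_obs()['wrist_torque'])"
```

```text
time: 56.65
tool_pos: [587.4, -19.1, 123.0]
orientation: [-0.594, 0.38, -0.385, 0.596]
force: [-0.2, 2.7, 1.7]
opening: 38.1
time: 57.02
tool_pos: [587.7, -19.4, 122.5]
orientation: [-0.563, 0.423, -0.429, 0.566]
force: [-0.7, 2.3, 1.3]
opening: 38.6
t 57.02 pos [587.7 -19.4 122.5] yaw -74.1 F [-0.7  2.3  1.3] open 38.6 q6 1.13
  tilt fix [-0.0076  0.      0.0036] shift [-1.1  0.7 -1. ] rows>=0.0
  turn wy total 0.103 (deg -5.9), or -3.038
[ 0.26925748  0.10060265 -0.02418507]
```

```bash
for i in 1; do python3 -m crank '[[[0,0.08,0,0,0.7,0,1],[0,0,0,0,0,0,1]]]'; python3 -c "
from h import *
plan(586.5,-18.6,121.8,-90);print(get_obs()['wrist_torque'])"; python3 -m crank '[[[0,0.08,0,0,0.6,0,1],[0,0,0,0,0,0,1]]]'; done
python3 -c "
from h import *
plan(586.5,-18.6,121.8,-90);print(get_obs()['wrist_torque'])"
```

```text
time: 57.28
tool_pos: [587.9, -19.4, 122.2]
orientation: [-0.547, 0.444, -0.449, 0.55]
force: [-0.6, 1.4, 1.5]
opening: 38.2
t 57.27 pos [587.9 -19.4 122.2] yaw -78.3 F [-0.6  1.4  1.5] open 38.2 q6 1.20
  tilt fix [-0.0081  0.      0.0033] shift [-1.1  0.4 -1.2] rows>=0.0
  turn wy total 0.205 (deg -11.7), or -2.937
[ 0.26336487  0.1423343  -0.00418436]
time: 57.52
tool_pos: [587.9, -19.6, 122.1]
orientation: [-0.53, 0.463, -0.469, 0.533]
force: [-1.2, 1.4, 2.1]
opening: 38.5
t 57.52 pos [587.9 -19.6 122.1] yaw -82.5 F [-1.2  1.4  2.1] open 38.5 q6 1.27
  tilt fix [-0.0085  0.      0.0031] shift [-1.2  0.3 -1.3] rows>=0.0
  turn wy total 0.131 (deg -7.5), or -3.010
[ 0.32933209  0.13487825 -0.04808712]
```

```bash
python3 -m crank '[[[0,0.08,0,0,0.5,0,1],[0,0,0,0,0,0,1]]]'; python3 -c "
from h import *
plan(586.5,-18.6,121.8,-90);print(get_obs()['wrist_torque'])"; python3 -m crank '[[[0,0.08,0,0,0.5,0,1],[0,0,0,0,0,0,1]]]'
python3 -c "
from h import *
plan(586.5,-18.6,121.8,-90);print(get_obs()['wrist_torque'])
P,im=snap('wrist','w11')
S,sc=snap('scene','s11')
cv2.imwrite('pics/m11.png',np.hstack([im[100:400,180:460],cv2.resize(sc[180:280,310:410],(300,300))])[:,:,::-1])"
```

```text
time: 57.78
tool_pos: [587.9, -19.7, 122.1]
orientation: [-0.513, 0.483, -0.488, 0.516]
force: [-1.1, 2.0, 3.3]
opening: 38.5
t 57.77 pos [587.9 -19.7 122.1] yaw -86.7 F [-1.1  2.   3.3] open 38.5 q6 1.35
  tilt fix [-0.0085  0.      0.0028] shift [-1.2  0.2 -1.3] rows>=0.0
  turn wy total 0.057 (deg -3.3), or -3.085
[ 0.38113002  0.14976746 -0.03736323]
time: 58.02
tool_pos: [587.9, -19.9, 122.0]
orientation: [0.494, -0.502, 0.507, -0.497]
force: [-0.4, 1.5, 1.4]
opening: 37.9
t 58.02 pos [587.9 -19.9 122. ] yaw -91.0 F [-0.4  1.5  1.4] open 37.9 q6 1.42
  tilt fix [-0.0085  0.      0.0024] shift [-1.2  0.2 -1.4] rows>=0.0
  turn wy total -0.018 (deg 1.0), or 3.124
[ 0.31704941  0.18268208 -0.07147979]
```

View pics/m11.png

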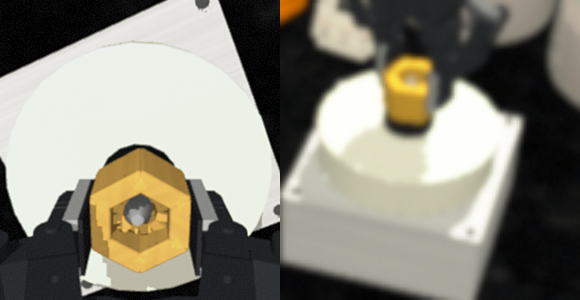

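```bash
python3 -m crank '[[[0,0.08,0,0,0.3,0,1],[0,0,0,0,0,0,1]]]'; python3 -c "
from h import *
plan(586.5,-18.6,121.8,-90);print(get_obs()['wrist_torque'])"; python3 -m crank '[[[0,0,0,0,0,0,-0.5],[0,0,0,0,0,0,-0.5],[0,0,0,0,0,0,-0.5],[0,0,0,0,0,0,-0.5],[0,0,0,0,-10,0,-0.5],[0,0,0,0,-30,0,-0.5],[0,0,0,0,-40,0,-0.5],[0,0,0,0,-40,0,-0.5],[0,0,0,0,0,-40,-0.5],[0,0,0,0,0,-40,-0.5],[0,0,0,0,0,0,-0.5],[0,0,0,0,0,0,-0.5]]]'
python3 - <<'E'
from h import *
plan(586.5,-18.6,121.8,-90)
P,im=snap('wrist','w12')
S,sc=snap('scene','s12');T,it=snap('top','t12')
c=[585,-18.6]
for z in(143,115,99,66): print(z,"scene",proj(S,[*c,z]),"wrist",proj(P,[*c,z]),"top",proj(T,[*c,z]))
cv2.imwrite('pics/m12.png',np.hstack([im[0:400,120:520],np.vstack([cv2.resize(sc[190:270,305:385],(300,300),interpolation=cv2.INTER_CUBIC),cv2.resize(it[180:230,317:367],(300,300),interpolation=cv2.INTER_CUBIC)])[100*0:400]])[:,:,::-1])
E
```

```text
time: 58.38
tool_pos: [587.7, -19.9, 122.0]
orientation: [0.474, -0.521, 0.526, -0.477]
force: [-1.1, 1.6, 2.8]
opening: 38.7
t 58.38 pos [587.7 -19.9 122. ] yaw -95.5 F [-1.1  1.6  2.8] open 38.7 q6 1.50
  tilt fix [-0.0082  0.      0.0019] shift [-1.2  0.1 -1.4] rows>=0.0
  turn wy total -0.096 (deg 5.5), or 3.046
[ 0.34696847  0.25778798 -0.04632789]
time: 59.88
tool_pos: [506.7, -13.1, 249.8]
orientation: [0.474, -0.518, 0.527, -0.479]
force: [-0.1, 0.7, -0.3]
opening: 64.0
t 59.88 pos [506.7 -13.1 249.8] yaw -95.3 F [-0.1  0.7 -0.3] open 64.0 q6 1.48
  tilt fix [-0.0143  0.      0.0039] shift [ -2.3 129.1  78.2] rows>=2.4
  turn wy total -0.092 (deg 5.3), or 3.050
143 scene [[352.69695137 205.12470275]] wrist [[315.63908397 117.74265313]] top [[342.0640008  197.97804086]]
115 scene [[351.8963905  215.26064981]] wrist [[315.91588358 119.49072113]] top [[341.64543397 200.21723275]]
99 scene [[351.45226042 220.88607421]] wrist [[316.05027114 120.33944489]] top [[341.4167239  201.44068851]]
66 scene [[350.56530863 232.1252031 ]] wrist [[316.28573515 121.82656089]] top [[340.96727898 203.84480113]]
```

View pics/m12.png

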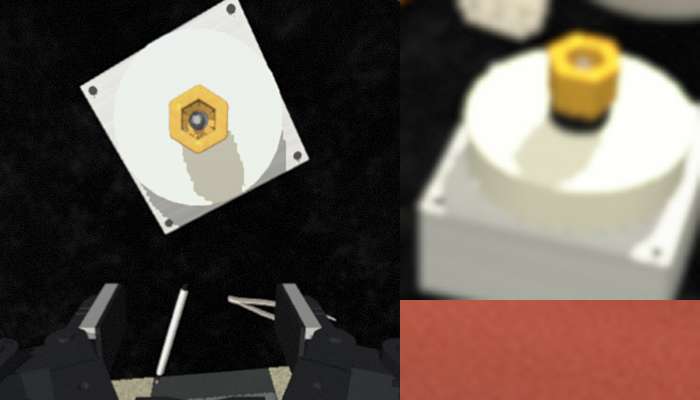

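```bash
python3 - <<'E'
from h import *
P=camera_params("wrist"); im=cv2.imread("pics/w12.png"); h=cv2.cvtColor(im,cv2.COLOR_BGR2HSV);g=cv2.cvtColor(im,cv2.COLOR_BGR2GRAY)
m=(h[:,:,0]>15)&(h[:,:,0]<35)&(h[:,:,1]>80)&(h[:,:,2]>80);m[200:]=0;m[:,:250]=0;m[:,400:]=0
k=max(blobs(m),key=cv2.contourArea);r=cv2.approxPolyDP(cv2.convexHull(k),3,True)[:,0].astype(float)
c=onz(P,r,143);print(c.mean(0),[(np.linalg.norm(b-a).round(1),np.degrees(np.arctan2(*(b-a)[::-1])).round(1)%60) for a,b in zip(c,np.roll(c,-1,0))],"expect edge",(-95.5+30)%60)
g2=((g>228)|m).astype(np.uint8);g2[220:]=0;g2[:,:220]=0;g2[:,420:]=0
k=max(blobs(g2),key=cv2.contourArea);e=cv2.fitEllipse(cv2.convexHull(k));print("disc",e,onz(P,[e[0]],99))
E
```

```text
[580.75839484 -22.7315556 ] [(np.float64(19.9), np.float64(52.400000000000006)), (np.float64(20.1), np.float64(57.900000000000006)), (np.float64(7.1), np.float64(13.300000000000011)), (np.float64(18.8), np.float64(48.099999999999994)), (np.float64(19.3), np.float64(53.3)), (np.float64(21.5), np.float64(57.2)), (np.float64(24.5), np.float64(53.900000000000006))] expect edge 54.5
disc ((316.0733337402344, 103.94789123535156), (181.36297607421875, 205.74124145507812), 11.820042610168457) [[597.02700915 -19.72532307]]
```

```bash
python3 -c "
from h import *
print(bot.close_job())"
```

```text
the job is handed in; nothing more can be done
None
```

The job is handed in. All four tubes are in the block's wells, the cover is on the block over the rim, and the nut is threaded onto the stud and turned down to the hub. It took about 60 s of the 210 s allowed, and no verdict was reported.

- **Tubes:** the picture taken after the last tube shows one tube in each of the four wells, sitting low. I did not measure their height, and they were out of sight once the cover was on.
- **Cover:** I lowered it to the gripper height expected for seated, then about 1.5 mm further before letting go. The pictures show it centred and level. My last attempt to fit its outline came out about 12 mm off. I think the white block distorted that fit, so I set it aside, and there is no clean final number for the cover.
- **Nut:** it had been knocked about 4 cm aside, so I measured its position again before picking it up.
    - It dropped into the thread at the angle I first set it down, so no backing off was needed.
    - I turned it about 100 degrees clockwise. It stopped going down at about 85 degrees, with its underside about 115 mm above the desk, which matches the hub top.
    - It kept its angle when released (53.8 degrees measured, 54.5 expected). The wrist torque never clearly rose, so I judged snugness from the height alone.
    - The wrist view put the nut's centre about 5 mm off the stud. I put that down to the nut's side face showing in the outline.

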